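# Empty a guitar-pedal housing and hold it in the corner jig

## Robot

A 6-joint arm with a two-finger parallel gripper is mounted at the origin on the work surface. World frame = base frame: x ahead of the robot, y to its left, z up, the work surface at z = 0. Lengths are in m, angles in rad, forces in N, time in s.
With the tool pointing down it reaches from about 0.35 to 1 m from the base axis. Payload 7.1 kg.
Tool frame: the origin (TCP) lies at the very end of the fingers, on their centre line; the grasp point (between the pads) lies 19 mm behind it; z points along the fingers, y is the line along which they close (so a half turn about z gives the same grasp; the last joint's range is limited). The gripper opens to 85 mm and grips with 20 to 120 N. Pads are 22 mm wide; open, the fingers measure 114 mm over their backs; the gripper's body (76 mm by 85 mm) begins 54 mm behind the grasp point. The pads swing forward as they close: fully open they stand 13 mm farther back than shut.
Start: joints at [-0.019, 0.423, 1.63, -0, 1.089, -0.019], TCP at [0.625, 0, 0.199] pointing down, gripper open.
Joint ranges: [-3, 3], [-0.9, 2.11], [0.09, 2.58], [-1.31, 4.45], [0.11, 2.69], [-2.54, 2.54]. Speed limits (rad/s): [2.39, 2.39, 3.01, 3.14, 3.14, 3.14].

## Interface

Orientations are given as a unit quaternion [w, x, y, z].
In Python, from bench import readout, get_image, close_job gives the robot as it stands.
- The arm moves only by the shell command python3 -m pendant 'ROWS'. ROWS is JSON, a list of rows, each an object of numbers: "dx", "dy", "dz": the shift along the tool's x, y, z in m; "rx", "ry", "rz": the turn, a rotation vector about the tool's x, y, z in rad; "hand": the closure in counts, from 0 (fully open) to 255 (shut). In form: [{"dx": .., "dy": .., "dz": .., "rx": .., "ry": .., "rz": .., "hand": ..}, ...]. A call has 1 to 5 rows; each row shifts and turns the commanded pose from where the row before left it, along the tool's axes as they then stand; what a row does not reach is not made up. A row lasts 1/10 s, in which the tool goes at most 50 mm and 8.59 degrees, less where a joint would pass 70% of its speed; a pose out of reach is approached as far as the arm can. A call is refused whole if a number of a shift passes 0.05 or a number of a turn 0.15, either way. A call with a gripper value outside its range is refused whole. The fingers move at their own pace and stop on an object; the grip force is fixed at half the most. Time passes only in rows, so rows that do not move let the fingers close. It gives the time, the measured TCP pose, the force, the opening and the grip force at its end, in the units of the state.
- readout.read_state(): the state, without advancing time (a new reading comes with each control period).
- get_image(name): name is "scene" or "side" or "wrist"; returns a dict with "color" (420x560x3 uint8, red, green, blue), "mtx" (3x3 intrinsics, pixels), "extrinsics" (4x4, takes a point from camera to world coordinates); the wrist camera has in their place "mount" (4x4, takes a point from camera to tool coordinates, whose origin is the TCP and whose axes are the flange's). Camera axes: x right, y down, z forward; pixel columns grow to the right and rows downward; lengths in m; the calibration is good to about 2 mm. A picture is of the moment at which its call begins: read the wrist's pose just before it. There is no depth.
- close_job(): hands the job in; it is judged then, once.
The state is a dict: "t": time; "joint_positions": joint angles; "dq": joint speeds; "joint_efforts": joint torques, N m; "ee_pos": TCP position; "eef_rot": TCP orientation; "contact_force": force on the tool from outside, world axes, zero at the start; "wrist_torque": the same for the moment, N m; "width": finger opening in m; "grasp_force": force on a finger pad.
Only numpy, scipy, OpenCV 4.12 (cv2) and the standard library are available. Lean on these libraries where they do the work, as an engineer would, in place of code of your own. Each camera call takes 0.05 s, during which the arm holds its last target. There are 200 camera calls.

## Task

Pick up the red pedal housing, tip the loose kit parts out of it so that all four end up in the steel parts tray, and turn it upright again. Then set it flat, open side up, in the corner jig, press it snugly against both fences at once and keep holding it pressed there so that the jacks can be fitted: finish while still holding it. Leave the finished blue pedal and the mug alone.

Things in the scene. Friction and masses are not known exactly. Their poses are not given: they have to be found in the camera images.
- housing: Loose red die-cast pedal housing, an open-topped rectangular metal box with no lid: 112 long (its x) x 60 wide (its y) x 45 high (its z), walls and floor 3 thick, a 7 x 7 screw boss up each inner corner. Origin: centre of its underside; z points out of the open top. Both ends are alike. About 0.2 to 0.3 kg. The bare metal inside is slippery: the parts slide once a wall slopes down by some 20 degrees. It starts upright on the bench with the four kit parts loose in it.
- footswitch: Loose kit part in the housing: foot switch, an 18 x 18 x 18 blue block with a metal stem, 32 high in all. Origin: centre of the block's underside, z along the stem.
- knob_a: Loose kit part in the housing: cream pointer knob, 24 long x 20 wide x 16 high. Origin: centre of its underside.
- knob_b: Loose kit part in the housing: a second cream pointer knob, same as knob_a.
- jack: Loose kit part in the housing: black jack socket, an 18 x 16 x 14 block with a metal bush standing 8 out of its +x face. Origin: centre of the block's underside.
- tray: Dark steel parts tray, fixed to the bench, open on top: 200 (its x) x 150 (its y) x 35 high, walls and floor 3 thick. Origin: centre of its underside.
- jig: Corner jig screwed to the bench: plywood base 200 (its x) x 160 (its y) x 10 thick, with two aluminium fences on it, each 16 wide and standing 12 above the base (22 above the bench), meeting at right angles. Origin: centre of the base's underside; x and y lie along its edges, z up.
- fence_end: The jig's end fence: an aluminium bar 160 long (along the jig's y) at the jig's +x edge. Its inner face looks along the jig's -x. Origin: centre of its underside. Fixed to the jig, rigid.
- fence_side: The jig's side fence: an aluminium bar 178 long (along the jig's x) at the jig's +y edge. Its inner face looks along the jig's -y. It stops 6 short of the end fence (chip gap). Origin: centre of its underside. Fixed to the jig, rigid.
- jig_corner (a point): The inner corner of the jig: the point on the base's upper surface (10 above the bench) where the inner faces of the two fences meet, 84 along the jig's +x and 64 along its +y from the jig's origin; axes as the jig's. The free base lies towards -x and -y of it.
- done_pedal: Bystander: finished blue pedal, 112 x 60 x 54 high with its knobs. Origin: centre of its underside. Leave alone.
- mug: Bystander: blue ceramic mug, 80 across, 92 high. Origin: centre of its underside. Leave alone.

How it is judged:
By the outcome, as a careful person would: the job done as asked, in the order asked, and still so for the second after the job is handed in, while the arm keeps its last pose, push and grip.
It also fails if it takes over 72 s, if anything falls off the work surface, if the arm or the gripper's body presses on something with over 40 N, if the wrist force passes 120 N, or if a joint passes its speed limit or range.

## Working session

There is one attempt and no reset: what is moved stays moved. The work goes in short steps, Python scripts to look and compute and a shell command to move; the robot and the scene stay as the last step left them, time stands still between calls to the robot, and variables do not carry over. Pictures are saved under pics/ and viewed, at most 10 in all, crops included, and the job is handed in when it is done.

```bash
ls; mkdir -p pics; python3 - <<'E'
from bench import readout,get_image
import cv2,numpy as np
s=readout.read_state();print({k:np.round(v,3).tolist() for k,v in s.items()})
for n in("scene","side"):
    g=get_image(n);cv2.imwrite(f"pics/{n}0.png",g["color"][:,:,::-1]);print(n,np.round(g["mtx"],1).tolist(),np.round(g["extrinsics"],3).tolist())
g=get_image("wrist");print(np.round(g["mount"],4).tolist(),g["mtx"].round(1).tolist())
E
```

```text
pics
{'t': 0.0, 'joint_positions': [-0.019, 0.424, 1.631, 0.0, 1.089, -0.019], 'dq': [0.0, 0.0, -0.001, 0.0, 0.001, -0.0], 'joint_efforts': [0.001, -55.738, -28.174, 0.0, 0.007, 0.0], 'ee_pos': [0.624, 0.0, 0.198], 'eef_rot': [-0.001, 0.707, 0.707, -0.001], 'contact_force': [0.767, -0.666, -0.408], 'wrist_torque': [0.01, 0.015, 0.004], 'grasp_force': 0.0, 'width': 0.085}
scene [[445.6, 0.0, 284.5], [0.0, 445.6, 210.7], [0.0, 0.0, 1.0]] [[0.423, 0.653, -0.628, 1.282], [0.906, -0.297, 0.301, -0.338], [0.01, -0.697, -0.717, 0.89], [0.0, 0.0, 0.0, 1.0]]
side [[392.0, 0.0, 277.0], [0.0, 392.0, 210.8], [0.0, 0.0, 1.0]] [[-0.927, -0.301, 0.223, 0.342], [-0.374, 0.719, -0.586, 0.548], [0.016, -0.627, -0.779, 0.718], [0.0, 0.0, 0.0, 1.0]]
[[-0.0004, -0.9649, -0.2625, 0.0668], [1.0, -0.0005, 0.0002, 0.0007], [-0.0003, -0.2625, 0.9649, -0.1765], [0.0, 0.0, 0.0, 1.0]] [[356.9, 0.0, 279.0], [0.0, 356.9, 211.3], [0.0, 0.0, 1.0]]
```

View pics/scene0.png

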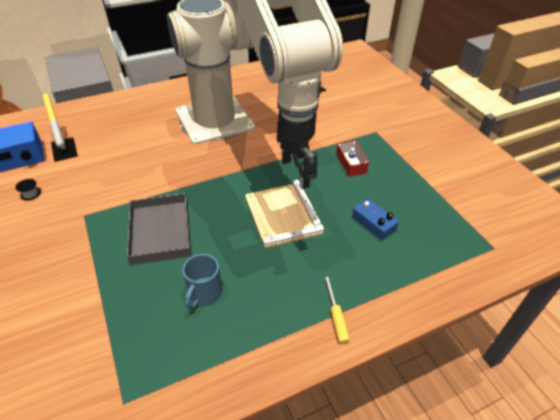

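View pics/side0.png

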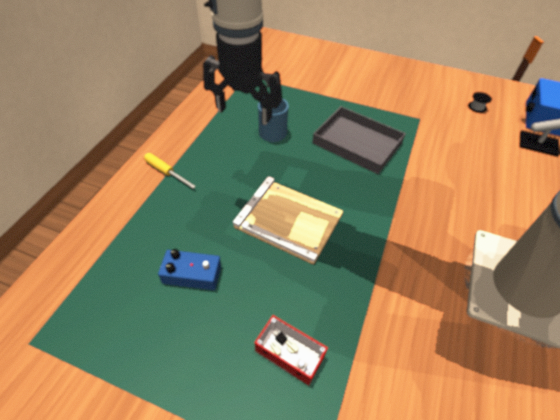

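```bash
python3 - <<'E'
import cv2,numpy as np
a=cv2.imread("pics/scene0.png");b=cv2.imread("pics/side0.png")
def c(im,x,y,w,h,W,H):return cv2.resize(im[y:y+h,x:x+w],(W,H),interpolation=cv2.INTER_CUBIC)
top=np.hstack([c(b,225,170,130,100,390,300),c(b,245,305,100,75,400,300)])
bot=np.hstack([c(a,235,170,97.5.__int__(),75,390,300),c(b,305,100,107,80,400,300)])
cv2.imwrite("pics/crop.png",np.vstack([top,bot]))
E
```

```text
(no output)
```

View pics/crop.png

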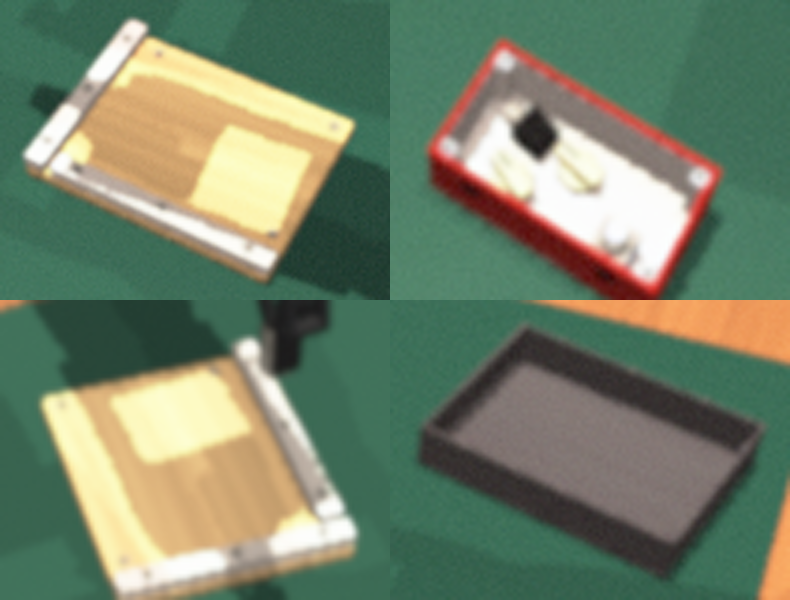

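```bash
cat > h.py <<'E'
import numpy as np,cv2
from scipy.spatial.transform import Rotation as R
from bench import readout,get_image
def ray(g,px,z,T=None):
    T=g["extrinsics"] if T is None else T
    d=T[:3,:3]@np.linalg.inv(g["mtx"])@[px[0],px[1],1.]
    return T[:3,3]+d*(z-T[2,3])/d[2]
def tool():
    s=readout.read_state();q=s["eef_rot"];M=np.eye(4)
    M[:3,:3]=R.from_quat([q[1],q[2],q[3],q[0]]).as_matrix();M[:3,3]=s["ee_pos"];return M,s
def proj(g,p,T=None):
    T=g["extrinsics"] if T is None else T
    c=np.linalg.inv(T)@np.r_[p,1];u=g["mtx"]@c[:3];return u[:2]/u[2]
E
python3 - <<'E'
from h import *
b=get_image("side");a=get_image("scene")
def show(n,g,P,z):
    q=np.array([ray(g,p,z) for p in P])[:,:2];print(n,q.round(3).tolist(),"c",q.mean(0).round(3),"edges",[(round(float(np.hypot(*d)),3),round(float(np.degrees(np.arctan2(d[1],d[0]))),1)) for d in np.roll(q,-1,0)-q])
show("housing",b,[(272.5,315),(327.5,348),(311,378),(255.5,343.75)],.045)
show("tray",b,[(341.1,107.5),(404.7,134.8),(379.3,165.5),(314.4,135.3)],.035)
show("fenceend side",b,[(270,176.7),(233.3,221.7)],.022)
show("base side",b,[(343.3,211.7),(314,262)],.01)
show("fenceend scene",a,[(264.9,242),(323.3,228.6)],.022)
show("base scene",a,[(245.5,195),(296,181)],.01)
# red mask housing outline scene
E
```

```text
housing [[0.451, 0.27], [0.341, 0.289], [0.351, 0.347], [0.458, 0.329]] c [0.4   0.309] edges [(0.112, 170.0), (0.058, 79.8), (0.109, -9.2), (0.06, -96.8)]
tray [[0.51, -0.387], [0.32, -0.339], [0.357, -0.198], [0.542, -0.243]] c [ 0.432 -0.292] edges [(0.196, 165.9), (0.146, 75.3), (0.19, -13.7), (0.148, -102.4)]
fenceend side [[0.597, -0.069], [0.619, 0.091]] c [0.608 0.011] edges [(0.161, 82.1), (0.161, -97.9)]
base side [[0.401, -0.042], [0.421, 0.113]] c [0.411 0.036] edges [(0.156, 82.8), (0.156, -97.2)]
fenceend scene [[0.602, -0.066], [0.623, 0.091]] c [0.613 0.013] edges [(0.159, 82.2), (0.159, -97.8)]
base scene [[0.409, -0.043], [0.415, 0.114]] c [0.412 0.035] edges [(0.157, 87.8), (0.157, -92.2)]
```

```bash
R='{"dx":0.031,"dy":-0.0225}'; python3 -m pendant '[{"dx":0.031,"dy":-0.0225},{"dx":0.031,"dy":-0.0225},{"dx":0.031,"dy":-0.0225},{"dx":0.031,"dy":-0.0225},{"dx":0.031,"dy":-0.0225}]'
python3 -m pendant '[{"dx":0.031,"dy":-0.0225},{"dx":0.031,"dy":-0.0225},{"dx":0.031,"dy":-0.0225},{"dx":0.031,"dy":-0.0225},{"dx":0.031,"dy":-0.0225}]'
cat >> h.py <<'E'
def log():
    M,s=tool()
    with open("log.txt","a") as f: f.write(repr([np.asarray(s[k]).tolist() for k in("joint_positions","ee_pos","eef_rot")])+"\n")
    return M,s
E
python3 -c "from h import *;print(log()[1]['joint_positions'])"
python3 -m pendant '[{"rz":-0.14},{"rz":-0.14},{"rz":-0.14},{"rz":-0.14},{"rz":-0.14}]'
python3 -m pendant '[{"rz":-0.14},{"rz":-0.14},{"rz":-0.14},{"rz":-0.14},{"rz":-0.14}]'
python3 - <<'E'
from h import *
M,s=log();g=get_image("wrist");cv2.imwrite("pics/w1.png",g["color"][:,:,::-1]);T=M@g["mount"]
print(s['joint_positions'],M.round(4).tolist(),T.round(3).tolist())
for p in([.451,.270],[.341,.289],[.351,.347],[.458,.329]):print(proj(g,[*p,.045],T).round(0))
E
```

```text
[-1.90009499e-02  4.23448961e-01  1.63024264e+00 -2.31390987e-05
  1.08857280e+00 -1.90090052e-02]
[-1.90009499e-02  4.23448961e-01  1.63024264e+00 -2.31390987e-05
  1.08857280e+00 -1.90090052e-02] [[-0.0, 1.0, -0.0007, 0.6247], [1.0, 0.0, -0.0, 0.0], [-0.0, -0.0007, -1.0, 0.1983], [0.0, 0.0, 0.0, 1.0]] [[1.0, -0.0, -0.0, 0.626], [-0.0, -0.965, -0.262, 0.067], [-0.0, 0.262, -0.965, 0.375], [0.0, 0.0, 0.0, 1.0]]
[  44. -169.]
[-112. -202.]
[-121. -309.]
[  39. -274.]$[0]: bad value
$[0]: bad value
$[0]: bad value
$[0]: bad value
```

View pics/w1.png

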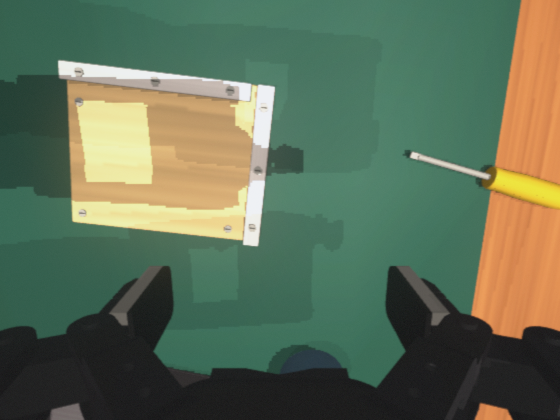

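```bash
rm log.txt; python3 -m pendant '[{"dx":0.031,"dy":-0.0225,"dz":0,"rx":0,"ry":0,"rz":0,"hand":0},{"dx":0.031,"dy":-0.0225,"dz":0,"rx":0,"ry":0,"rz":0,"hand":0},{"dx":0.031,"dy":-0.0225,"dz":0,"rx":0,"ry":0,"rz":0,"hand":0},{"dx":0.031,"dy":-0.0225,"dz":0,"rx":0,"ry":0,"rz":0,"hand":0},{"dx":0.031,"dy":-0.0225,"dz":0,"rx":0,"ry":0,"rz":0,"hand":0}]'
python3 - <<'E'
from h import *
M,s=tool();g=get_image("wrist")
print(s["ee_pos"],s["joint_positions"])
E
python3 - <<'E'
from h import *
g=get_image("wrist");R0=np.array([[0,1,-.0007,.6247],[1,0,0,0],[0,-.0007,-1,.1983],[0,0,0,1]])
T=R0@g["mount"]
for p,z in [((273,86),.022),((258,245),.022),((59,61),.022),((250,84),.022),((71,221),.01)]:print(p,ray(g,p,z,T).round(4))
E
```

```text
t: 0.8
ee_pos: [0.5115, 0.156, 0.1987]
eef_rot: [0.0, 0.707, 0.707, 0.0]
contact_force: [1.0, 0.3, -0.2]
width: 0.086
grasp_force: 0.0
[0.51148321 0.15602849 0.1986783 ] [2.73796548e-01 2.91075209e-01 1.82948971e+00 6.13368516e-05
 1.02083339e+00 2.74088495e-01]
(273, 86) [0.6197 0.0923 0.022 ]
(258, 245) [ 0.6032 -0.0658  0.022 ]
(59, 61) [0.4231 0.1141 0.022 ]
(250, 84) [0.5983 0.0941 0.022 ]
(71, 221) [ 0.4033 -0.043   0.01  ]
```

```bash
python3 -m pendant '[{"dx":0.031,"dy":-0.0225,"dz":0,"rx":0,"ry":0,"rz":0,"hand":0},{"dx":0.031,"dy":-0.0225,"dz":0,"rx":0,"ry":0,"rz":0,"hand":0},{"dx":0.031,"dy":-0.0225,"dz":0,"rx":0,"ry":0,"rz":0,"hand":0},{"dx":0.031,"dy":-0.0225,"dz":0,"rx":0,"ry":0,"rz":0,"hand":0},{"dx":0.031,"dy":-0.0225,"dz":0,"rx":0,"ry":0,"rz":0,"hand":0}]'
python3 -c "from h import *;print(log()[1]['joint_positions'])"
python3 -m pendant '[{"dx":0,"dy":0,"dz":0,"rx":0,"ry":0,"rz":-0.14,"hand":0},{"dx":0,"dy":0,"dz":0,"rx":0,"ry":0,"rz":-0.14,"hand":0},{"dx":0,"dy":0,"dz":0,"rx":0,"ry":0,"rz":-0.14,"hand":0},{"dx":0,"dy":0,"dz":0,"rx":0,"ry":0,"rz":-0.14,"hand":0},{"dx":0,"dy":0,"dz":0,"rx":0,"ry":0,"rz":-0.14,"hand":0}]'
python3 -m pendant '[{"dx":0,"dy":0,"dz":0,"rx":0,"ry":0,"rz":-0.14,"hand":0},{"dx":0,"dy":0,"dz":0,"rx":0,"ry":0,"rz":-0.14,"hand":0},{"dx":0,"dy":0,"dz":0,"rx":0,"ry":0,"rz":-0.14,"hand":0},{"dx":0,"dy":0,"dz":0,"rx":0,"ry":0,"rz":-0.14,"hand":0},{"dx":0,"dy":0,"dz":0,"rx":0,"ry":0,"rz":-0.14,"hand":0}]'
python3 - <<'E'
from h import *
M,s=log();g=get_image("wrist");cv2.imwrite("pics/w2.png",g["color"][:,:,::-1]);T=M@g["mount"]
print(s['joint_positions'],M.round(4).tolist())
for p in([.451,.270],[.341,.289],[.351,.347],[.458,.329]):print(proj(g,[*p,.045],T).round(0))
c=cv2.cvtColor(g["color"],cv2.COLOR_RGB2HSV);m=cv2.inRange(c,(0,140,50),(8,255,255))|cv2.inRange(c,(172,140,50),(180,255,255))
k,_=cv2.findContours(m,0,2);k=max(k,key=cv2.contourArea);print(cv2.contourArea(k),cv2.approxPolyDP(cv2.convexHull(k),3,True)[:,0].tolist())
E
```

```text
t: 1.4
ee_pos: [0.3996, 0.3109, 0.1988]
eef_rot: [0.0, 0.707, 0.707, 0.0]
contact_force: [0.2, 0.1, 0.1]
width: 0.0853
grasp_force: 0.0
[ 6.37763273e-01  2.48425979e-01  1.88907865e+00 -2.20307201e-04
  1.00345705e+00  6.38425573e-01]
t: 1.9
ee_pos: [0.4005, 0.3098, 0.1987]
eef_rot: [0.0, 0.419, 0.908, 0.0]
contact_force: [0.9, -0.2, 0.3]
width: 0.0851
grasp_force: 0.0
t: 2.4
ee_pos: [0.4006, 0.3098, 0.1987]
eef_rot: [0.0, 0.083, 0.997, 0.0]
contact_force: [0.4, -0.3, -0.7]
width: 0.0852
grasp_force: 0.0
[ 6.34882765e-01  2.48915387e-01  1.88877669e+00 -2.32527522e-04
  1.00359295e+00 -7.70438582e-01] [[-0.9864, 0.1646, 0.0004, 0.4006], [0.1646, 0.9864, 0.0, 0.3098], [-0.0004, 0.0001, -1.0, 0.1987], [0.0, 0.0, 0.0, 1.0]]
[247. 243.]
[245. 126.]
[310. 126.]
[307. 240.]
7308.0 [[311, 127], [308, 244], [249, 244], [246, 127]]
```

View pics/w2.png

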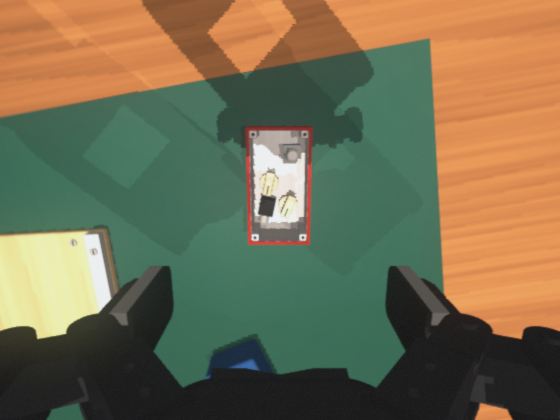

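```bash
L='from h import *;print(log()[1]["joint_positions"].round(3))'
python3 -m pendant '[{"dx":0,"dy":0,"dz":-0.03,"rx":0,"ry":0.14,"rz":0,"hand":0},{"dx":0,"dy":0,"dz":0,"rx":0,"ry":0.14,"rz":0,"hand":0},{"dx":0,"dy":0,"dz":0,"rx":0,"ry":0.14,"rz":0,"hand":0},{"dx":0,"dy":0,"dz":0,"rx":0,"ry":0.14,"rz":0,"hand":0},{"dx":0,"dy":0,"dz":0,"rx":0,"ry":0.14,"rz":0,"hand":0}]' >/dev/null; python3 -c "$L"
python3 -m pendant '[{"dx":0,"dy":0,"dz":0,"rx":0.14,"ry":0,"rz":0,"hand":0},{"dx":0,"dy":0,"dz":0,"rx":0.14,"ry":0,"rz":0,"hand":0},{"dx":0,"dy":0,"dz":0,"rx":0.14,"ry":0,"rz":0,"hand":0},{"dx":0,"dy":0,"dz":0,"rx":0.14,"ry":0,"rz":0,"hand":0},{"dx":0,"dy":0,"dz":0,"rx":0.14,"ry":0,"rz":0,"hand":0}]' >/dev/null; python3 -c "$L"
python3 -m pendant '[{"dx":0,"dy":0,"dz":0,"rx":-0.14,"ry":0,"rz":0,"hand":0},{"dx":0,"dy":0,"dz":0,"rx":-0.14,"ry":0,"rz":0,"hand":0},{"dx":0,"dy":0,"dz":0,"rx":-0.14,"ry":0,"rz":0,"hand":0},{"dx":0,"dy":0,"dz":0,"rx":-0.14,"ry":0,"rz":0,"hand":0},{"dx":0,"dy":0,"dz":0,"rx":-0.14,"ry":0,"rz":0,"hand":0}]' >/dev/null; python3 -c "$L"
python3 -m pendant '[{"dx":0,"dy":0,"dz":0,"rx":0,"ry":-0.14,"rz":0,"hand":0},{"dx":0,"dy":0,"dz":0,"rx":0,"ry":-0.14,"rz":0,"hand":0},{"dx":0,"dy":0,"dz":0,"rx":0,"ry":-0.14,"rz":0,"hand":0},{"dx":0,"dy":0,"dz":0,"rx":0,"ry":-0.14,"rz":0,"hand":0},{"dx":0,"dy":0,"dz":0.03,"rx":0,"ry":-0.14,"rz":0,"hand":0}]'; python3 -c "$L"
cat > kin.py <<'E'
from h import *
from scipy.optimize import least_squares
def rot(ax,a): return R.from_rotvec(np.array(ax)*a).as_matrix()
X,Y,Z=np.eye(3)
def fk(q,p,s4=1,s6=1):
    # p: a1,h,L1,a3,d4,d6,oy
    r=rot(Z,q[0]);t=r@[p[0],p[6],p[1]]
    r=r@rot(Y,q[1]);t=t+r@[0,0,p[2]]
    r=r@rot(Y,q[2]);t=t+r@[p[3],0,p[4]]
    r=r@rot(Z,s4*q[3])@rot(Y,q[4])@rot(Z,s6*q[5]);t=t+r@[0,0,p[5]]
    return r@np.array([[0,1,0],[1,0,0],[0,0,1.]])@np.diag([1,1,1.]),t,r
E
python3 - <<'E'
from kin import *
D=[eval(l) for l in open("log.txt")]
Rm=lambda w:R.from_quat([*w[1:],w[0]]).as_matrix()
for s4 in(1,-1):
  for s6 in(1,-1):
    C=[fk(d[0],[0]*7,s4,s6)[2].T@Rm(d[2]) for d in D]
    print(s4,s6,max(np.abs(c-C[0]).max() for c in C).round(3),C[0].round(2).tolist())
    f=lambda p:np.concatenate([fk(d[0],p,s4,s6)[1]-d[1] for d in D])
    o=least_squares(f,[0,.3,.4,0,.4,.2,0],x_scale=.1);print(o.x.round(4),np.abs(o.fun).max().round(4))
E
```

```text
[ 0.4    0.544  1.553  0.36   1.658 -1.08 ]
[ 0.676  0.757  1.307 -0.069  2.022 -0.986]
[ 0.4    0.54   1.558  0.361  1.65  -1.08 ]
t: 4.45
ee_pos: [0.3998, 0.3127, 0.2029]
eef_rot: [0.006, 0.087, 0.996, 0.004]
contact_force: [-0.2, 0.1, -1.3]
width: 0.0856
grasp_force: 0.0
[ 0.642  0.238  1.892 -0.004  0.997 -0.752]
1 1 0.0 [[0.0, -1.0, -0.0], [1.0, 0.0, 0.0], [-0.0, -0.0, 1.0]]
[0.     0.3124 0.5631 0.0775 0.4849 0.3337 0.0119] 0.0
1 -1 1.957 [[-0.96, -0.29, -0.0], [0.29, -0.96, 0.0], [-0.0, -0.0, 1.0]]
[0.     0.3124 0.5631 0.0775 0.4849 0.3337 0.0119] 0.0
-1 1 0.591 [[0.0, -1.0, -0.0], [1.0, 0.0, -0.0], [0.0, -0.0, 1.0]]
[ 0.6987  1.2498 -0.7158  0.5753  0.3391 -0.3176  0.0136] 0.0191
-1 -1 1.957 [[-0.96, -0.29, 0.0], [0.29, -0.96, -0.0], [0.0, -0.0, 1.0]]
[ 0.6987  1.2498 -0.7158  0.5753  0.3391 -0.3176  0.0136] 0.0191
```

```bash
cat >> kin.py <<'E'
PP=[0,.3124,.5631,.0775,.4849,.3337,.0119]
C=np.array([[0,-1.,0],[1,0,0],[0,0,1]])
LO=np.array([-3,-.9,.09,-1.31,.11,-2.54]);HI=np.array([3,2.11,2.58,4.45,2.69,2.54])
def fkt(q):
    _,t,r=fk(q,PP);return r@C,t
def ik(Rt,t,q0):
    def f(q):
        r,p=fkt(q);return np.r_[(p-t)*5,R.from_matrix(r.T@Rt).as_rotvec()]
    o=least_squares(f,np.clip(q0,LO+1e-3,HI-1e-3),bounds=(LO,HI),x_scale=1.);return o.x,np.abs(o.fun).max()
def Rd(b,t): # tool y azimuth b (rad), tilted t about tool y
    return np.array([[-np.sin(b),np.cos(b),0],[np.cos(b),np.sin(b),0],[0,0,-1.]])@rot(Y,t)
E
python3 - <<'E'
from kin import *
g=get_image("side");h=get_image("scene")
print("mug",ray(g,(272,137),0.0).round(3),ray(g,(273,105),.092).round(3),ray(h,(202,268),.092).round(3))
tray=np.array([.432,-.292]);lean=np.radians(30)
for sg in(1,-1):
  for bd in range(-180,180,15):
    b=np.radians(bd);u=-sg*np.array([-np.sin(b),np.cos(b)])
    best=None;q1=np.arctan2(tray[1],tray[0])
    for q6 in((q1-b+np.pi)%(2*np.pi)-np.pi,):
      q=np.array([q1,.25,1.85,0,1.,np.clip(q6,-2.5,2.5)]);ok=True;mx=0;mq=[]
      for k,tau in enumerate(np.radians(np.r_[0:119:6])):
        t=sg*(tau-lean);Rt=Rd(b,t);P=np.array([*(tray-.02*u),.15-.09*np.clip(tau/1.5,0,1)])
        ph=np.r_[u*np.cos(tau),-np.sin(tau)];nh=np.r_[u*np.sin(tau),np.cos(tau)]
        G=P-.071*ph-.015*nh;tcp=G+Rt[:,2]*.025
        qn,e=ik(Rt,tcp,q)
        if k: mx=max(mx,np.abs(qn-q).max())
        q=qn
        if k==0:qs=q
        if e>.01: break
      print(sg,bd,"u",np.degrees(np.arctan2(u[1],u[0])).round(),"reached",round(np.degrees(tau)),"err",e.round(3),"maxstep",round(mx,2),qs.round(2),q.round(2)) if tau>1.9 else None
E
```

```text
mug [ 0.658 -0.23   0.   ] [ 0.663 -0.249  0.092] [ 0.668 -0.244  0.092]
1 -105 u 165.0 reached 114 err 0.0 maxstep 0.7 [-0.5   0.75  1.37 -0.12  1.53  1.36] [-1.04  1.04  2.43  2.36  1.7  -1.8 ]
1 -90 u -180.0 reached 114 err 0.0 maxstep 0.41 [-0.42  0.73  1.42 -0.21  1.48  1.22] [-1.19  0.97  2.31  1.96  1.52 -1.7 ]
1 -75 u -165.0 reached 114 err 0.0 maxstep 0.28 [-0.35  0.69  1.5  -0.29  1.4   1.08] [-1.24  0.92  2.17  1.64  1.46 -1.52]
1 -60 u -150.0 reached 114 err 0.0 maxstep 0.21 [-0.27  0.64  1.61 -0.38  1.3   0.95] [-1.23  0.92  2.01  1.37  1.51 -1.36]
1 -45 u -135.0 reached 114 err 0.0 maxstep 0.18 [-0.21  0.58  1.72 -0.47  1.18  0.83] [-1.18  0.94  1.85  1.16  1.61 -1.24]
1 -30 u -120.0 reached 114 err 0.0 maxstep 0.16 [-0.16  0.51  1.85 -0.57  1.05  0.72] [-1.12  0.97  1.69  0.99  1.74 -1.17]
1 -15 u -105.0 reached 114 err 0.0 maxstep 0.17 [-0.13  0.44  1.99 -0.68  0.91  0.61] [-1.04  1.01  1.54  0.83  1.88 -1.15]
1 0 u -90.0 reached 114 err 0.0 maxstep 0.21 [-0.13  0.37  2.12 -0.82  0.75  0.51] [-0.96  1.06  1.41  0.69  2.01 -1.16]
1 15 u -75.0 reached 114 err 0.0 maxste
[... 367 characters left out ...]
tep 0.33 [-1.04  0.28  2.3   1.05  0.52 -0.39] [-0.39  1.11  1.25 -0.48  2.18  1.24]
-1 -75 u 15.0 reached 114 err 0.0 maxstep 0.23 [-1.1   0.34  2.18  0.87  0.7  -0.49] [-0.3   1.08  1.35 -0.65  2.06  1.16]
-1 -60 u 30.0 reached 114 err 0.0 maxstep 0.18 [-1.11  0.41  2.05  0.72  0.86 -0.59] [-0.22  1.03  1.48 -0.8   1.93  1.13]
-1 -45 u 45.0 reached 114 err 0.0 maxstep 0.16 [-1.09  0.48  1.92  0.6   1.   -0.7 ] [-0.14  0.99  1.62 -0.95  1.79  1.14]
-1 -30 u 60.0 reached 114 err 0.0 maxstep 0.17 [-1.04  0.55  1.78  0.5   1.14 -0.81] [-0.07  0.95  1.77 -1.11  1.65  1.2 ]
-1 -15 u 75.0 reached 114 err 0.003 maxstep 0.2 [-0.98  0.61  1.66  0.41  1.26 -0.92] [-0.02  0.93  1.93 -1.31  1.54  1.3 ]
```

```bash
cat >> kin.py <<'E'
def goal(tcp,b,t):
    M,s=tool();Rt=Rd(np.radians(b),np.radians(t))
    print("t",s["t"],"ee",M[:3,3].round(4),"rotvec",R.from_matrix(M[:3,:3].T@Rt).as_rotvec().round(3),"shift in goal axes",(Rt.T@(np.array(tcp)-M[:3,3])).round(4),"now axes",(M[:3,:3].T@(np.array(tcp)-M[:3,3])).round(4))
E
python3 - <<'E'
from kin import *
q=tool()[1]["joint_positions"]
for n,t,b in[("grasp",[.3935,.3112,.019],80.5),("lift",[.3935,.3112,.2],80.5),("mid",[.47,.0,.25],25),("tray",[.45,-.2,.25],-30)]:
    q,e=ik(Rd(np.radians(b),np.radians(-20)),t,q);print(n,e.round(4),q.round(2))
for x in (.02,.2):
    q,e=ik(Rd(np.radians(83),np.radians(-20)),[.53,.055,x+.02],q);print("jig",e.round(4),q.round(2))
goal([.3935,.3112,.019],80.5,-20)
E
```

```text
grasp 0.0 [ 0.84  0.52  2.15 -0.83  0.4   0.19]
lift 0.0 [ 0.84  0.17  2.05 -0.42  0.78 -0.28]
mid 0.0 [ 0.21  0.09  2.   -0.41  1.01 -0.01]
tray 0.0 [-0.22  0.23  1.84 -0.36  1.21  0.45]
jig 0.0 [ 0.14  0.47  2.17 -0.48  0.19 -0.86]
jig 0.0 [ 0.14  0.12  2.05 -0.15  0.64 -1.21]
t 4.55 ee [0.3909 0.3088 0.1963] rotvec [-0.005 -0.35  -0.004] shift in goal axes [0.0586 0.0028 0.1674] now axes [-0.0024  0.0036  0.1773]
```

```bash
python3 -m pendant '[{"dx":0,"dy":0,"dz":0,"rx":0,"ry":-0.12,"rz":0,"hand":0},{"dx":0,"dy":0,"dz":0,"rx":0,"ry":-0.12,"rz":0,"hand":0},{"dx":0,"dy":0,"dz":0,"rx":0,"ry":-0.11,"rz":0,"hand":0}]' >/dev/null
python3 -m pendant '[{"dx":0.011,"dy":0.001,"dz":0.03,"rx":0,"ry":0,"rz":0,"hand":0},{"dx":0.011,"dy":0.001,"dz":0.03,"rx":0,"ry":0,"rz":0,"hand":0},{"dx":0.011,"dy":0.001,"dz":0.03,"rx":0,"ry":0,"rz":0,"hand":0},{"dx":0,"dy":0,"dz":0,"rx":0,"ry":0,"rz":0,"hand":0}]'
python3 -c "from kin import *;goal([.3935,.3112,.019],80.5,-20)"
```

```text
t: 5.25
ee_pos: [0.3953, 0.3116, 0.0998]
eef_rot: [0.171, 0.085, 0.981, -0.018]
contact_force: [0.2, -0.5, -0.5]
width: 0.0852
grasp_force: 0.0
t 5.25 ee [0.3953 0.3116 0.0998] rotvec [-0.008 -0.003 -0.005] shift in goal axes [ 0.0292 -0.0007  0.0754] now axes [ 0.029  -0.0003  0.0754]
```

```bash
python3 -m pendant '[{"dx":0.0095,"dy":0,"dz":0.025,"rx":-0.004,"ry":0,"rz":-0.005,"hand":0},{"dx":0.0095,"dy":0,"dz":0.025,"rx":-0.004,"ry":0,"rz":0,"hand":0},{"dx":0.01,"dy":0,"dz":0.0254,"rx":0,"ry":0,"rz":0,"hand":0},{"dx":0,"dy":0,"dz":0,"rx":0,"ry":0,"rz":0,"hand":0},{"dx":0,"dy":0,"dz":0,"rx":0,"ry":0,"rz":0,"hand":0}]'
python3 - <<'E'
from kin import *
goal([.3935,.3112,.019],80.5,-20)
cv2.imwrite("pics/w3.png",get_image("wrist")["color"][:,:,::-1])
E
```

```text
t: 5.75
ee_pos: [0.396, 0.3144, 0.0233]
eef_rot: [0.174, 0.081, 0.981, -0.012]
contact_force: [1.1, -0.2, 0.1]
width: 0.0854
grasp_force: 0.0
t 5.75 ee [0.396  0.3144 0.0233] rotvec [ 0.006  0.002 -0.001] shift in goal axes [ 0.0033 -0.0035  0.0034] now axes [ 0.0033 -0.0035  0.0033]
```

View pics/w3.png

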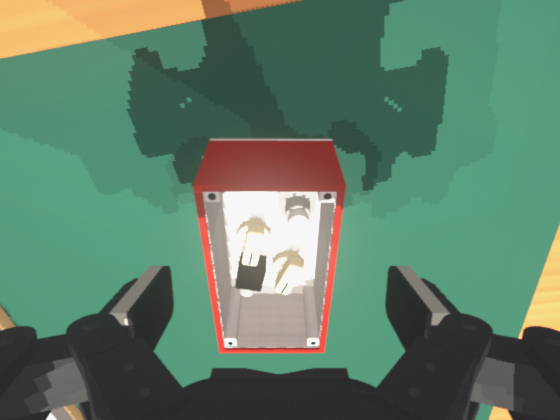

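```bash
python3 -m pendant '[{"dx":0.0033,"dy":-0.0035,"dz":0.0034,"rx":0.006,"ry":0,"rz":0,"hand":0},{"dx":0,"dy":0,"dz":0,"rx":0,"ry":0,"rz":0,"hand":255},{"dx":0,"dy":0,"dz":0,"rx":0,"ry":0,"rz":0,"hand":255},{"dx":0,"dy":0,"dz":0,"rx":0,"ry":0,"rz":0,"hand":255},{"dx":0,"dy":0,"dz":0,"rx":0,"ry":0,"rz":0,"hand":255}]'
python3 -c "from kin import *;goal([.3935,.3112,.019],80.5,-20)"
```

```text
t: 6.3
ee_pos: [0.3925, 0.3112, 0.0182]
eef_rot: [0.174, 0.081, 0.981, -0.014]
contact_force: [0.1, 0.3, -0.4]
width: 0.0284
grasp_force: 0.0
t 6.3 ee [0.3925 0.3112 0.0182] rotvec [0.001 0.001 0.   ] shift in goal axes [-0.0012  0.0002 -0.0004] now axes [-0.0012  0.0002 -0.0004]
```

```bash
python3 - <<'E'
from kin import *
s=tool()[1];print(s["width"],s["grasp_force"],s["contact_force"])
a=get_image("wrist")["color"];b=get_image("side")["color"]
print(tool()[1]["width"])
b=cv2.resize(b[230:400,200:400],(476,420))
cv2.imwrite("pics/w4.png",cv2.resize(np.hstack([a,b]),(800,324))[:,:,::-1])
E
```

```text
0.028387048522324584 0.0 [ 0.1181114   0.26918416 -0.43903999]
0.012433099004860055
```

View pics/w4.png

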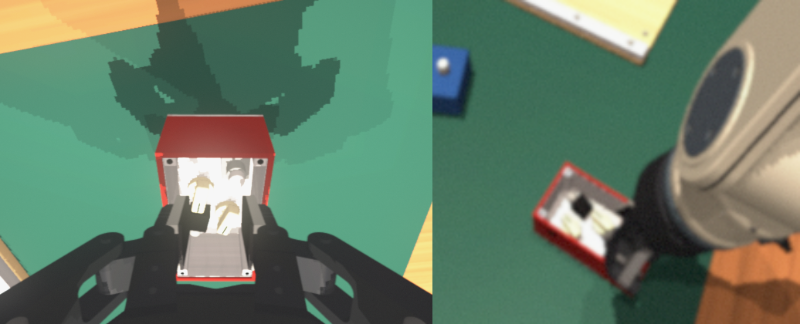

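```bash
python3 - <<'E'
from kin import *
M,s=tool();g=get_image("wrist");s2=tool()[1];print(s2["width"],s2["grasp_force"],s2["contact_force"],M[:3,3])
def corners(c,yaw,z):
    a=np.radians(yaw);ex=np.array([np.cos(a),np.sin(a)]);ey=np.array([-ex[1],ex[0]])
    return [np.r_[np.array(c)+i*.056*ex+j*.03*ey,z] for i,j in((1,1),(1,-1),(-1,-1),(-1,1))]
M3=M.copy();M3[:3,3]=[.396,.3144,.0233]
for n,T in(("w3 pred",M3@g["mount"]),("now pred",M@g["mount"])):
    for z in(.045,0): print(n,z,[proj(g,p,T).round(0).tolist() for p in corners((.4019,.3098),-9.5,z)])
c=cv2.cvtColor(g["color"],cv2.COLOR_RGB2HSV);m=cv2.inRange(c,(0,140,50),(8,255,255))|cv2.inRange(c,(172,140,50),(180,255,255))
k,_=cv2.findContours(m,0,2)
for kk in k:
    if cv2.contourArea(kk)>50: print("now",cv2.contourArea(kk),cv2.boundingRect(kk))
E
```

```text
0.00447216595626238 0.0 [-0.75615642 -0.40536071 -0.69072719] [0.39246897 0.31111307 0.01804248]
w3 pred 0.045 [[324.0, 351.0], [220.0, 351.0], [193.0, 184.0], [345.0, 184.0]]
w3 pred 0 [[317.0, 291.0], [229.0, 291.0], [211.0, 137.0], [331.0, 137.0]]
now pred 0.045 [[331.0, 362.0], [226.0, 362.0], [201.0, 197.0], [356.0, 197.0]]
now pred 0 [[323.0, 300.0], [234.0, 300.0], [217.0, 147.0], [340.0, 147.0]]
now 207.0 (253, 360, 53, 5)
now 6968.5 (202, 151, 154, 145)
```

```bash
python3 - <<'E'
from kin import *
g=get_image("wrist");s=tool()[1];print(s["width"],s["t"],s["ee_pos"])
im=g["color"];cv2.imwrite("pics/w5.png",cv2.resize(im[130:420,130:430],(620,600))[:,:,::-1])
E
```

```text
0.0003347571457208179 6.5 [0.39244896 0.31106216 0.01795236]
```

View pics/w5.png

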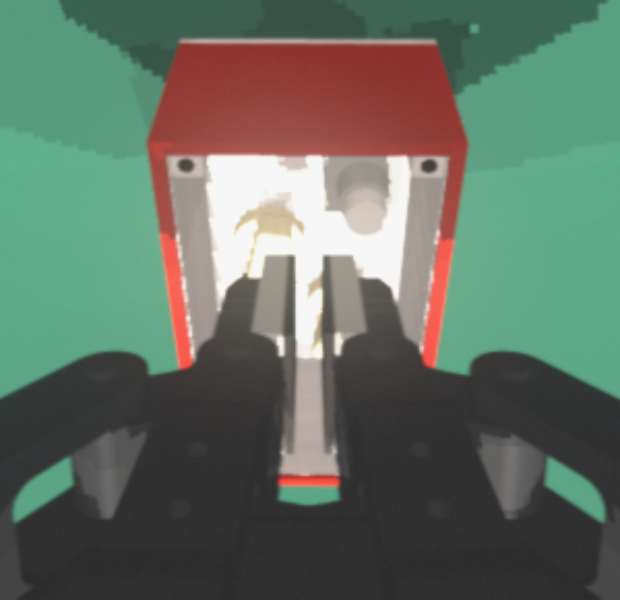

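```bash
python3 -m pendant '[{"dx":0,"dy":0,"dz":-0.008,"rx":0,"ry":0,"rz":0,"hand":0},{"dx":0,"dy":0,"dz":0,"rx":0,"ry":0,"rz":0,"hand":0},{"dx":0,"dy":0,"dz":0,"rx":0,"ry":0,"rz":0,"hand":0},{"dx":0,"dy":0,"dz":0,"rx":0,"ry":0,"rz":0,"hand":0},{"dx":0,"dy":0,"dz":0,"rx":0,"ry":0,"rz":0,"hand":0}]' | tail -2
python3 -m pendant '[{"dx":0,"dy":0,"dz":0,"rx":0,"ry":0,"rz":0,"hand":0},{"dx":0,"dy":0,"dz":0,"rx":0,"ry":0,"rz":0,"hand":0},{"dx":0,"dy":0,"dz":0,"rx":0,"ry":0,"rz":0,"hand":0}]' | tail -2
python3 - <<'E'
from kin import *
print(get_image("wrist")["color"][255:300:3,150:185:4].sum(2)) if 0 else None
goal([.408,.3088,-.021],80.5,-20)
q=tool()[1]["joint_positions"];print(ik(Rd(np.radians(80.5),np.radians(-20)),[.408,.3088,-.021],q))
E
```

```text
width: 0.0725
grasp_force: 0.0
width: 0.0852
grasp_force: 0.0
t 7.3 ee [0.3897 0.3114 0.0254] rotvec [0.    0.001 0.   ] shift in goal axes [-0.0015  0.0004  0.0499] now axes [-0.0015  0.0004  0.0499]
(array([ 0.81006107,  0.62100686,  2.12914237, -1.00137321,  0.34301194,
        0.34966766]), np.float64(9.671409777258338e-11))
```

```bash
python3 -m pendant '[{"dx":-0.0005,"dy":0,"dz":0.016,"rx":0,"ry":0,"rz":0,"hand":0},{"dx":-0.0005,"dy":0,"dz":0.016,"rx":0,"ry":0,"rz":0,"hand":0},{"dx":0,"dy":0,"dz":0.012,"rx":0,"ry":0,"rz":0,"hand":0},{"dx":0,"dy":0,"dz":0,"rx":0,"ry":0,"rz":0,"hand":0}]' | grep -v rot
python3 -c "from kin import *;goal([.408,.3088,-.021],80.5,-20)"
```

```text
t: 7.7
ee_pos: [0.4053, 0.3082, -0.0167]
contact_force: [0.3, 0.0, -0.5]
width: 0.0854
grasp_force: 0.0
t 7.7 ee [ 0.4053  0.3082 -0.0167] rotvec [-0.002 -0.     0.001] shift in goal axes [-0.0009  0.0011  0.0049] now axes [-0.0009  0.0011  0.0049]
```

```bash
python3 -m pendant '[{"dx":-0.001,"dy":0.001,"dz":0.005,"rx":0,"ry":0,"rz":0,"hand":0},{"dx":0,"dy":0,"dz":0,"rx":0,"ry":0,"rz":0,"hand":255},{"dx":0,"dy":0,"dz":0,"rx":0,"ry":0,"rz":0,"hand":255},{"dx":0,"dy":0,"dz":0,"rx":0,"ry":0,"rz":0,"hand":255},{"dx":0,"dy":0,"dz":0,"rx":0,"ry":0,"rz":0,"hand":255}]' | grep -v rot
python3 -m pendant '[{"dx":0,"dy":0,"dz":0,"rx":0,"ry":0,"rz":0,"hand":255},{"dx":0,"dy":0,"dz":0,"rx":0,"ry":0,"rz":0,"hand":255}]' | grep -v rot
python3 - <<'E'
from kin import *
goal([.408,.3088,-.021],80.5,-20)
g=get_image("wrist")
M,_=tool();T=M@g["mount"]
c=cv2.cvtColor(g["color"],cv2.COLOR_RGB2HSV);m=cv2.inRange(c,(0,140,50),(8,255,255))|cv2.inRange(c,(172,140,50),(180,255,255))
k,_=cv2.findContours(m,0,2)
for kk in k:
    if cv2.contourArea(kk)>50: print("now",cv2.contourArea(kk),cv2.boundingRect(kk))
print([proj(g,[.4019-.0562*.986-.03*s*.165,.3098+.0562*.165-.03*s*.986,z],T).round(0).tolist() for z in (.045,0) for s in (1,-1)])
E
```

```text
t: 8.2
ee_pos: [0.4084, 0.3096, -0.0194]
contact_force: [-2.2, 0.2, 5.2]
width: 0.0592
grasp_force: 65.4
t: 8.4
ee_pos: [0.4084, 0.3096, -0.0194]
contact_force: [-2.3, -0.1, 6.7]
width: 0.0589
grasp_force: 65.5
t 8.4 ee [ 0.4084  0.3096 -0.0194] rotvec [0.001 0.001 0.   ] shift in goal axes [ 0.0008 -0.0008  0.0014] now axes [ 0.0008 -0.0008  0.0014]
now 15786.0 (171, 154, 218, 226)
[[166.0, 222.0], [383.0, 222.0], [196.0, 151.0], [355.0, 150.0]]
```

```bash
python3 -m pendant '[{"dx":-0.0034,"dy":0,"dz":-0.0094,"rx":0,"ry":0,"rz":0,"hand":255},{"dx":-0.0068,"dy":0,"dz":-0.0188,"rx":0,"ry":0,"rz":0,"hand":255},{"dx":-0.01,"dy":0,"dz":-0.0282,"rx":0,"ry":0,"rz":0,"hand":255},{"dx":-0.01,"dy":0,"dz":-0.0282,"rx":0,"ry":0,"rz":0,"hand":255},{"dx":-0.01,"dy":0,"dz":-0.0282,"rx":0,"ry":0,"rz":0,"hand":255}]' | grep -v rot
python3 -m pendant '[{"dx":-0.01,"dy":0,"dz":-0.0282,"rx":0,"ry":0,"rz":0,"hand":255},{"dx":-0.01,"dy":0,"dz":-0.0282,"rx":0,"ry":0,"rz":0,"hand":255},{"dx":-0.006,"dy":0,"dz":-0.0188,"rx":0,"ry":0,"rz":0,"hand":255},{"dx":0,"dy":0,"dz":0,"rx":0,"ry":0,"rz":0,"hand":255}]' | grep -v rot
python3 - <<'E'
from kin import *
M,s=tool();print(M.round(3).tolist(),s["joint_positions"].round(3))
g=get_image("wrist");c=cv2.cvtColor(g["color"],cv2.COLOR_RGB2HSV);m=cv2.inRange(c,(0,140,50),(8,255,255))|cv2.inRange(c,(172,140,50),(180,255,255))
k,_=cv2.findContours(m,0,2)
for kk in k:
    if cv2.contourArea(kk)>50: print("now",cv2.contourArea(kk),cv2.boundingRect(kk))
E
```

```text
t: 8.95
ee_pos: [0.4066, 0.3091, 0.1005]
contact_force: [1.5, 0.1, -3.6]
width: 0.0591
grasp_force: 65.4
t: 9.35
ee_pos: [0.4069, 0.3109, 0.1819]
contact_force: [-0.2, 0.7, -4.1]
width: 0.0594
grasp_force: 65.6
[[-0.925, 0.165, 0.341, 0.407], [0.156, 0.986, -0.053, 0.311], [-0.345, 0.004, -0.938, 0.182], [0.0, 0.0, 0.0, 1.0]] [ 0.815  0.206  2.055 -0.443  0.725 -0.278]
now 16759.5 (171, 157, 218, 223)
```

```bash
cat > plan.py <<'E'
from kin import *
tray=np.array([.432,-.292]);BETA=-30;b=np.radians(BETA);u=-np.array([-np.sin(b),np.cos(b)])
def tcp(tau,Pxy,Pz):
    Rt=Rd(b,np.radians(tau-20));a=np.radians(tau)
    ph=np.r_[u*np.cos(a),-np.sin(a)];nh=np.r_[u*np.sin(a),np.cos(a)]
    G=np.r_[Pxy,Pz]-.071*ph-.006*nh;return Rt,G+Rt[:,2]*.062
E
python3 - <<'E'
from plan import *
M,s=tool();q=s["joint_positions"]
R1,t1=tcp(0,tray-.02*u,.17);print("start tray",t1.round(4),"shift now axes",(M[:3,:3].T@(t1-M[:3,3])).round(4))
for f in np.linspace(0,1,9)[1:]:
    qn,e=ik(M[:3,:3],M[:3,3]+f*(t1-M[:3,3]),q);print("tr",e.round(4),qn.round(2),np.abs(qn-q).max().round(2));q=qn
for be in np.linspace(80.5,-30,9)[1:]:
    qn,e=ik(Rd(np.radians(be),np.radians(-20)),t1,q);print("yaw",e.round(4),qn.round(2),np.abs(qn-q).max().round(2));q=qn
Rp,tp=R1,t1
for k in range(1,16):
    tau=min(8*k,118);Rt,t=tcp(tau,tray-.02*u,.17-.095*min(1,tau/88));qn,e=ik(Rt,t,q);w=t-Rt[:,2]*.3337
    print(tau,"shift",(Rp.T@(t-tp)).round(4),"err",e.round(4),qn.round(2),"step",np.abs(qn-q).max().round(2),"wrist",w.round(2));q=qn;Rp,tp=Rt,t
E
```

```text
start tray [ 0.4669 -0.2316  0.1057] shift now axes [-0.1149 -0.5244  0.12  ]
tr 0.0 [ 0.68  0.16  2.15 -0.44  0.64 -0.39] 0.13
tr 0.0 [ 0.53  0.13  2.22 -0.43  0.56 -0.54] 0.16
tr 0.0 [ 0.34  0.11  2.27 -0.37  0.47 -0.75] 0.21
tr 0.0 [ 0.14  0.12  2.3  -0.27  0.4  -1.04] 0.28
tr 0.0 [-0.07  0.14  2.31 -0.09  0.34 -1.39] 0.35
tr 0.0 [-0.26  0.19  2.28  0.11  0.32 -1.76] 0.37
tr 0.0 [-0.43  0.25  2.23  0.28  0.34 -2.09] 0.32
tr 0.0 [-0.57  0.31  2.16  0.39  0.37 -2.32] 0.24
yaw 0.0 [-0.5   0.31  2.17  0.11  0.32 -1.76] 0.56
yaw 0.0 [-0.44  0.31  2.17 -0.22  0.33 -1.16] 0.6
yaw 0.0 [-0.38  0.32  2.15 -0.44  0.4  -0.67] 0.49
yaw 0.0 [-0.32  0.34  2.11 -0.54  0.5  -0.32] 0.35
yaw 0.0 [-0.29  0.37  2.06 -0.55  0.61 -0.05] 0.27
yaw 0.0 [-0.27  0.4   2.01 -0.53  0.72  0.17] 0.22
yaw 0.0 [-0.26  0.43  1.95 -0.48  0.83  0.36] 0.19
yaw 0.0 [-0.27  0.46  1.89 -0.43  0.92  0.54] 0.18
8 shift [ 0.0083  0.     -0.0019] err 0.0 [-0.34  0.43  1.9  -0.27  0.86  0.37] step 0.17 wrist [ 0.51 -0.16  0.43]
16 shift [ 0.0072  0.     -0.0015] err 0.0 [-0.41  0.41  1.92 -0.09  0.82  0.18] step 0.19 wrist [ 
[... 840 characters left out ...]
hift [-0.0014 -0.     -0.0047] err 0.0 [-0.97  0.72  1.85  0.93  1.35 -1.04] step 0.11 wrist [ 0.33 -0.46  0.29]
88 shift [-0.0021 -0.     -0.0057] err 0.0 [-1.01  0.8   1.81  0.97  1.47 -1.1 ] step 0.11 wrist [ 0.32 -0.49  0.25]
96 shift [ 0.0054 -0.     -0.01  ] err 0.0 [-1.04  0.87  1.78  1.    1.58 -1.15] step 0.12 wrist [ 0.31 -0.5   0.21]
104 shift [ 0.0054  0.     -0.01  ] err 0.0 [-1.06  0.94  1.74  1.04  1.7  -1.18] step 0.12 wrist [ 0.3  -0.52  0.17]
112 shift [ 0.0054  0.     -0.01  ] err 0.0 [-1.08  1.02  1.71  1.07  1.82 -1.21] step 0.12 wrist [ 0.3  -0.53  0.13]
118 shift [ 0.0042 -0.     -0.0074] err 0.0 [-1.09  1.07  1.68  1.09  1.91 -1.22] step 0.09 wrist [ 0.29 -0.53  0.1 ]
```

```bash
for i in 1; do python3 -m pendant '[{"dx":0,"dy":0,"dz":0,"rx":0.0471,"ry":0,"rz":0.1295,"hand":255},{"dx":0,"dy":0,"dz":0,"rx":0.0471,"ry":0,"rz":0.1295,"hand":255},{"dx":0,"dy":0,"dz":0,"rx":0.0471,"ry":0,"rz":0.1295,"hand":255},{"dx":0,"dy":0,"dz":0,"rx":0.0471,"ry":0,"rz":0.1295,"hand":255},{"dx":0,"dy":0,"dz":0,"rx":0.0471,"ry":0,"rz":0.1295,"hand":255}]' >/dev/null; python3 -m pendant '[{"dx":0,"dy":0,"dz":0,"rx":0.0471,"ry":0,"rz":0.1295,"hand":255},{"dx":0,"dy":0,"dz":0,"rx":0.0471,"ry":0,"rz":0.1295,"hand":255},{"dx":0,"dy":0,"dz":0,"rx":0.0471,"ry":0,"rz":0.1295,"hand":255},{"dx":0,"dy":0,"dz":0,"rx":0.0471,"ry":0,"rz":0.1295,"hand":255},{"dx":0,"dy":0,"dz":0,"rx":0.0471,"ry":0,"rz":0.1295,"hand":255}]' >/dev/null;python3 -m pendant '[{"dx":0,"dy":0,"dz":0,"rx":0.0471,"ry":0,"rz":0.1295,"hand":255},{"dx":0,"dy":0,"dz":0,"rx":0.0471,"ry":0,"rz":0.1295,"hand":255},{"dx":0,"dy":0,"dz":0,"rx":0.0471,"ry":0,"rz":0.1295,"hand":255},{"dx":0,"dy":0,"dz":0,"rx":0.0471,"ry":0,"rz":0.1295,"hand":255},{"dx":0,"dy":0,"dz":0,"rx":0,"ry":0,"rz":0,"hand":255}]'; done
python3 -c "
from plan import *
goal([.4669,-.2316,.1057],-30,-20)
print(tool()[1]['joint_positions'].round(2))"
```

```text
t: 10.9
ee_pos: [0.4063, 0.3086, 0.1771]
eef_rot: [0.087, 0.854, 0.491, -0.151]
contact_force: [-0.0, 0.5, -3.1]
width: 0.0593
grasp_force: 65.7
t 10.9 ee [0.4063 0.3086 0.1771] rotvec [-0.     0.002 -0.003] shift in goal axes [-0.3867  0.3226  0.2168] now axes [-0.3852  0.3239  0.2174]
[ 0.7   0.46  1.68 -0.12  1.34  1.28]
```

```bash
python3 -m pendant '[{"dx":-0.0296,"dy":0.0249,"dz":0.0167,"rx":0,"ry":0,"rz":0,"hand":255},{"dx":-0.0296,"dy":0.0249,"dz":0.0167,"rx":0,"ry":0,"rz":0,"hand":255},{"dx":-0.0296,"dy":0.0249,"dz":0.0167,"rx":0,"ry":0,"rz":0,"hand":255},{"dx":-0.0296,"dy":0.0249,"dz":0.0167,"rx":0,"ry":0,"rz":0,"hand":255},{"dx":-0.0296,"dy":0.0249,"dz":0.0167,"rx":0,"ry":0,"rz":0,"hand":255}]' | head -2
python3 -m pendant '[{"dx":-0.0296,"dy":0.0249,"dz":0.0167,"rx":0,"ry":0,"rz":0,"hand":255},{"dx":-0.0296,"dy":0.0249,"dz":0.0167,"rx":0,"ry":0,"rz":0,"hand":255},{"dx":-0.0296,"dy":0.0249,"dz":0.0167,"rx":0,"ry":0,"rz":0,"hand":255},{"dx":-0.0296,"dy":0.0249,"dz":0.0167,"rx":0,"ry":0,"rz":0,"hand":255}]' | head -2
python3 -m pendant '[{"dx":-0.0296,"dy":0.0249,"dz":0.0167,"rx":0,"ry":0,"rz":0,"hand":255},{"dx":-0.0296,"dy":0.0249,"dz":0.0167,"rx":0,"ry":0,"rz":0,"hand":255},{"dx":-0.0296,"dy":0.0249,"dz":0.0167,"rx":0,"ry":0,"rz":0,"hand":255},{"dx":-0.0296,"dy":0.0249,"dz":0.0167,"rx":0,"ry":0,"rz":0,"hand":255},{"dx":0,"dy":0,"dz":0,"rx":0,"ry":0,"rz":0,"hand":255}]'
python3 -c "
from plan import *
goal([.4669,-.2316,.1057],-30,-20)"
```

```text
t: 11.4
ee_pos: [0.4292, 0.1006, 0.1503]
t: 11.8
ee_pos: [0.4485, -0.0651, 0.1281]
t: 12.3
ee_pos: [0.4678, -0.2331, 0.1055]
eef_rot: [0.087, 0.853, 0.493, -0.151]
contact_force: [0.6, 0.4, -3.4]
width: 0.0593
grasp_force: 66.0
t 12.3 ee [ 0.4678 -0.2331  0.1055] rotvec [-0.     0.001  0.   ] shift in goal axes [ 0.0007 -0.0015 -0.0005] now axes [ 0.0007 -0.0015 -0.0005]
```

```bash
python3 -m pendant '[{"dx":0.0083,"dy":-0.001,"dz":-0.0019,"rx":0,"ry":0.1396,"rz":0,"hand":255},{"dx":0.0072,"dy":0,"dz":-0.0015,"rx":0,"ry":0.1396,"rz":0,"hand":255},{"dx":0.006,"dy":0,"dz":-0.0014,"rx":0,"ry":0.1396,"rz":0,"hand":255},{"dx":0.0048,"dy":0,"dz":-0.0014,"rx":0,"ry":0.1396,"rz":0,"hand":255},{"dx":0.0036,"dy":0,"dz":-0.0015,"rx":0,"ry":0.1396,"rz":0,"hand":255}]' | grep -v rot
python3 -m pendant '[{"dx":0.0024,"dy":0,"dz":-0.0019,"rx":0,"ry":0.1396,"rz":0,"hand":255},{"dx":0.0013,"dy":0,"dz":-0.0024,"rx":0,"ry":0.1396,"rz":0,"hand":255},{"dx":0.0003,"dy":0,"dz":-0.003,"rx":0,"ry":0.1396,"rz":0,"hand":255},{"dx":0,"dy":0,"dz":0,"rx":0,"ry":0,"rz":0,"hand":255}]' | grep -v rot
python3 - <<'E'
from plan import *
M,s=tool();print(s["joint_positions"].round(2),M[:3,3].round(4))
Rp,tp=M[:3,:3],M[:3,3]
for tau,pz in((72,.092),(80,.084),(88,.075),(96,.075),(104,.075),(112,.075),(118,.075)):
    Rt,t=tcp(tau,tray-.02*u,pz);print(tau,(Rp.T@(t-tp)).round(4),R.from_matrix(Rp.T@Rt).as_rotvec().round(3));Rp,tp=Rt,t
E
```

```text
t: 12.8
ee_pos: [0.4824, -0.2022, 0.1109]
contact_force: [-1.5, 0.3, -3.4]
width: 0.0592
grasp_force: 66.2
t: 13.2
ee_pos: [0.4804, -0.2037, 0.1157]
contact_force: [-0.6, -0.5, -3.1]
width: 0.0592
grasp_force: 66.3
[-0.86  0.58  1.9   0.81  1.13 -0.87] [ 0.4804 -0.2037  0.1157]
72 [-0.0004  0.0023 -0.0056] [-0.001  0.137 -0.003]
80 [-0.0009 -0.     -0.0051] [-0.    0.14  0.  ]
88 [-0.0024 -0.     -0.0055] [-0.    0.14 -0.  ]
96 [ 0.0054 -0.     -0.01  ] [-0.    0.14  0.  ]
104 [ 0.0054  0.     -0.01  ] [-0.    0.14  0.  ]
112 [ 0.0054  0.     -0.01  ] [-0.    0.14  0.  ]
118 [ 0.0042 -0.     -0.0074] [0.    0.105 0.   ]
```

```bash
python3 -m pendant '[{"dx":0,"dy":0.0023,"dz":-0.003,"rx":0,"ry":0.07,"rz":0,"hand":255},{"dx":0,"dy":0,"dz":-0.003,"rx":0,"ry":0.07,"rz":0,"hand":255},{"dx":-0.0009,"dy":0,"dz":-0.0051,"rx":0,"ry":0.14,"rz":0,"hand":255},{"dx":-0.0012,"dy":0,"dz":-0.0028,"rx":0,"ry":0.07,"rz":0,"hand":255},{"dx":-0.0012,"dy":0,"dz":-0.0028,"rx":0,"ry":0.07,"rz":0,"hand":255}]' | grep -v rot
python3 -m pendant '[{"dx":0.0027,"dy":0,"dz":-0.005,"rx":0,"ry":0.07,"rz":0,"hand":255},{"dx":0.0027,"dy":0,"dz":-0.005,"rx":0,"ry":0.07,"rz":0,"hand":255},{"dx":0.0027,"dy":0,"dz":-0.005,"rx":0,"ry":0.07,"rz":0,"hand":255},{"dx":0.0027,"dy":0,"dz":-0.005,"rx":0,"ry":0.07,"rz":0,"hand":255},{"dx":0.0027,"dy":0,"dz":-0.005,"rx":0,"ry":0.07,"rz":0,"hand":255}]' | grep -v rot
python3 -m pendant '[{"dx":0.0027,"dy":0,"dz":-0.005,"rx":0,"ry":0.07,"rz":0,"hand":255},{"dx":0.0042,"dy":0,"dz":-0.0074,"rx":0,"ry":0.105,"rz":0,"hand":255},{"dx":0,"dy":0,"dz":0,"rx":0,"ry":0,"rz":0,"hand":255},{"dx":0,"dy":0,"dz":0,"rx":0,"ry":0,"rz":0,"hand":255},{"dx":0,"dy":0,"dz":0,"rx":0,"ry":0,"rz":0,"hand":255}]' | grep -v rot
python3 - <<'E'
from plan import *
M,s=tool();print(M[:3,2].round(3),s["joint_positions"].round(2))
a=get_image("side")["color"];b=get_image("scene")["color"]
cv2.imwrite("pics/p1.png",cv2.resize(np.hstack([cv2.resize(a[60:200,270:450],(400,311)),cv2.resize(b[170:300,90:257],(400,311))]),(800,311))[:,:,::-1])
E
```

```text
t: 13.7
ee_pos: [0.4767, -0.216, 0.1247]
contact_force: [-0.5, 0.9, -2.4]
width: 0.0593
grasp_force: 66.4
t: 14.2
ee_pos: [0.4667, -0.2337, 0.1441]
contact_force: [0.2, -0.6, -2.6]
width: 0.0589
grasp_force: 66.5
t: 14.7
ee_pos: [0.4608, -0.2453, 0.1519]
contact_force: [-0.2, 0.1, -2.5]
width: 0.0591
grasp_force: 66.8
[0.493 0.859 0.139] [-1.08  1.07  1.68  1.09  1.91 -1.22]
```

View pics/p1.png

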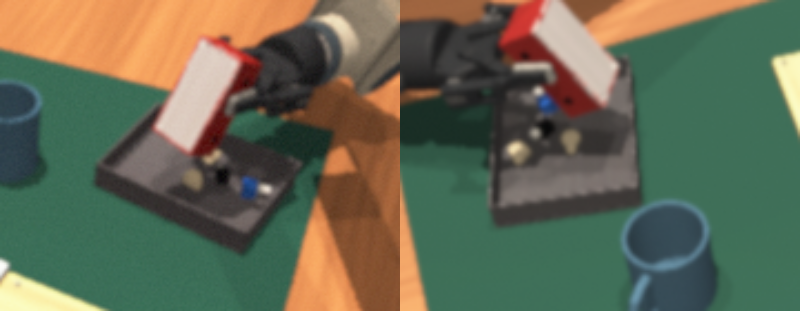

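```bash
python3 - <<'E'
from plan import *
im=cv2.imread("pics/w1.png");g=get_image("wrist")
T=np.array([[0,1,-.0007,.6247],[1,0,0,0],[0,-.0007,-1,.1983],[0,0,0,1]])@g["mount"]
r=cv2.GaussianBlur(im[:,:,2].astype(float),(0,0),1.0)
def edge(a):  # strongest subpixel falling edge
    d=np.abs(np.diff(a));i=np.argmax(d)
    if 0<i<len(d)-1: i=i+.5*(d[i-1]-d[i+1])/(d[i-1]-2*d[i]+d[i+1])
    return i+.5
def fit(P,z):
    W=np.array([ray(g,p,z,T)[:2] for p in P]);
    for _ in range(3):
        vx,vy,x,y=cv2.fitLine(W.astype(np.float32),cv2.DIST_HUBER,0,1e-4,1e-4).ravel();d=(W-[x,y])@[-vy,vx];W=W[np.abs(d)<.0012]
    return np.degrees(np.arctan2(vy,vx)).round(2),(round(float(x),4),round(float(y),4)),len(W),d.std().round(5)
# end fence outer edge: rows, right side
P=[]
for row in range(92,240):
    c0=int(272-(row-92)*15/155);P.append((c0-7+edge(r[row,c0-7:c0+10]),row))
print("end outer",fit(P,.022))
P=[]
for col in range(66,245):
    r0=int(62+(col-60)*23/190);P.append((col,r0-8+edge(r[r0-8:r0+7,col])))
print("side outer",fit(P,.022))
P=[]
for col in range(80,240):   # base -y edge
    r0=int(222+(col-71)*18/172);P.append((col,r0-7+edge(r[r0-7:r0+8,col])))
print("base -y",fit(P,.01))
print(tool()[1]["t"])
E
```

```text
end outer (np.float32(83.42), (0.6124, 0.0175), 148, np.float64(0.00012))
side outer (np.float32(-6.56), (0.5111, 0.1056), 179, np.float64(7e-05))
base -y (np.float32(-6.58), (0.4889, -0.0521), 160, np.float64(0.0001))
14.85
```

```bash
python3 -m pendant '[{"dx":0.025,"dy":0,"dz":0,"rx":0,"ry":0,"rz":0,"hand":255},{"dx":0.025,"dy":0,"dz":0,"rx":0,"ry":-0.14,"rz":0,"hand":255},{"dx":0.02,"dy":0,"dz":0,"rx":0,"ry":-0.14,"rz":0,"hand":255},{"dx":0.01,"dy":0,"dz":0,"rx":0,"ry":-0.14,"rz":0,"hand":255},{"dx":0,"dy":0,"dz":0,"rx":0,"ry":-0.14,"rz":0,"hand":255}]' | head -2
python3 -m pendant '[{"dx":0,"dy":0,"dz":0,"rx":0,"ry":-0.14,"rz":0,"hand":255},{"dx":0,"dy":0,"dz":0,"rx":0,"ry":-0.14,"rz":0,"hand":255},{"dx":0,"dy":0,"dz":0,"rx":0,"ry":-0.14,"rz":0,"hand":255},{"dx":0,"dy":0,"dz":0,"rx":0,"ry":-0.14,"rz":0,"hand":255},{"dx":0,"dy":0,"dz":0,"rx":0,"ry":-0.14,"rz":0,"hand":255}]' | head -2
python3 -m pendant '[{"dx":0,"dy":0,"dz":0,"rx":0,"ry":-0.14,"rz":0,"hand":255},{"dx":0,"dy":0,"dz":0,"rx":0,"ry":-0.14,"rz":0,"hand":255},{"dx":0,"dy":0,"dz":0,"rx":0,"ry":-0.14,"rz":0,"hand":255},{"dx":0,"dy":0,"dz":0,"rx":0,"ry":-0.14,"rz":0,"hand":255},{"dx":0,"dy":0,"dz":0,"rx":0,"ry":-0.14,"rz":0,"hand":255}]' | grep -v rot
python3 - <<'E'
from plan import *
goal([.5379,.0562,.12],-96.57,-20)
M,s=tool();q=s["joint_positions"];print(q.round(2))
for be in(-50,-70,-96.57):
    q,e=ik(Rd(np.radians(be),np.radians(-20)),M[:3,3],q);print(e.round(4),q.round(2))
for z in(.12,-.0094):
    q,e=ik(Rd(np.radians(-96.57),np.radians(-20)),[.5379,.0562,z],q);print(e.round(4),q.round(2))
E
```

```text
t: 15.35
ee_pos: [0.4572, -0.2522, 0.233]
t: 15.85
ee_pos: [0.4569, -0.2515, 0.2326]
t: 16.35
ee_pos: [0.4572, -0.251, 0.2329]
contact_force: [-0.9, 0.4, -3.7]
width: 0.0592
grasp_force: 66.3
t 16.35 ee [ 0.4572 -0.251   0.2329] rotvec [ 0.348 -0.089  1.108] shift in goal axes [ 0.0809 -0.3144  0.0907] now axes [ 0.3247 -0.0845  0.0327]
[-0.37  0.25  1.82 -0.28  1.12  0.29]
0.0 [-0.34  0.33  1.73 -0.31  1.27  0.66]
0.0 [-0.38  0.38  1.67 -0.23  1.37  0.92]
0.0 [-0.45  0.41  1.61 -0.11  1.45  1.27]
0.0 [0.05 0.58 1.63 0.06 1.28 1.71]
0.0 [0.05 0.76 1.65 0.06 1.07 1.69]
```

```bash
python3 -m pendant '[{"dx":0,"dy":0,"dz":0,"rx":0.0435,"ry":-0.0111,"rz":0.1385,"hand":255},{"dx":0,"dy":0,"dz":0,"rx":0.0435,"ry":-0.0111,"rz":0.1385,"hand":255},{"dx":0,"dy":0,"dz":0,"rx":0.0435,"ry":-0.0111,"rz":0.1385,"hand":255},{"dx":0,"dy":0,"dz":0,"rx":0.0435,"ry":-0.0111,"rz":0.1385,"hand":255}]' | head -2
python3 -m pendant '[{"dx":0,"dy":0,"dz":0,"rx":0.0435,"ry":-0.0111,"rz":0.1385,"hand":255},{"dx":0,"dy":0,"dz":0,"rx":0.0435,"ry":-0.0111,"rz":0.1385,"hand":255},{"dx":0,"dy":0,"dz":0,"rx":0.0435,"ry":-0.0111,"rz":0.1385,"hand":255},{"dx":0,"dy":0,"dz":0,"rx":0.0435,"ry":-0.0111,"rz":0.1385,"hand":255},{"dx":0,"dy":0,"dz":0,"rx":0,"ry":0,"rz":0,"hand":255}]' | head -2
python3 -c "
from plan import *
goal([.5246,.0458,.06],-96.57,-20)"
```

```text
t: 16.75
ee_pos: [0.4569, -0.2502, 0.2315]
t: 17.25
ee_pos: [0.4569, -0.2516, 0.2312]
t 17.25 ee [ 0.4569 -0.2516  0.2312] rotvec [-0.007  0.001  0.   ] shift in goal axes [ 0.0898 -0.3032  0.1495] now axes [ 0.0901 -0.3021  0.1515]
```

```bash
python3 -m pendant '[{"dx":0.0112,"dy":-0.0378,"dz":0.0188,"rx":-0.007,"ry":0.001,"rz":0,"hand":255},{"dx":0.0112,"dy":-0.0378,"dz":0.0188,"rx":0,"ry":0,"rz":0,"hand":255},{"dx":0.0112,"dy":-0.0378,"dz":0.0188,"rx":0,"ry":0,"rz":0,"hand":255},{"dx":0.0112,"dy":-0.0378,"dz":0.0188,"rx":0,"ry":0,"rz":0,"hand":255},{"dx":0.0112,"dy":-0.0378,"dz":0.0188,"rx":0,"ry":0,"rz":0,"hand":255}]' | head -2
python3 -m pendant '[{"dx":0.0112,"dy":-0.0378,"dz":0.0188,"rx":0,"ry":0,"rz":0,"hand":255},{"dx":0.0112,"dy":-0.0378,"dz":0.0188,"rx":0,"ry":0,"rz":0,"hand":255},{"dx":0.0112,"dy":-0.0378,"dz":0.0188,"rx":0,"ry":0,"rz":0,"hand":255},{"dx":0,"dy":0,"dz":0,"rx":0,"ry":0,"rz":0,"hand":255},{"dx":0,"dy":0,"dz":0,"rx":0,"ry":0,"rz":0,"hand":255}]' | grep -v rot
python3 - <<'E'
from plan import *
goal([.5246,.0458,0],-96.57,-20)
M,_=tool();g=get_image("wrist");T=M@g["mount"];c=cv2.cvtColor(g["color"],cv2.COLOR_RGB2HSV)
m=cv2.inRange(c,(0,140,50),(8,255,255))|cv2.inRange(c,(172,140,50),(180,255,255))
k=max(cv2.findContours(m,0,2)[0],key=cv2.contourArea);print(cv2.contourArea(k),cv2.boundingRect(k))
cv2.imwrite("pics/w6.png",g["color"][:,:,::-1])
E
```

```text
t: 17.75
ee_pos: [0.4985, -0.0638, 0.1236]
t: 18.25
ee_pos: [0.5228, 0.0467, 0.0592]
contact_force: [-0.3, -0.8, -2.9]
width: 0.0593
grasp_force: 66.3
t 18.25 ee [0.5228 0.0467 0.0592] rotvec [0.003 0.001 0.008] shift in goal axes [0.0221 0.0007 0.055 ] now axes [0.0221 0.0007 0.055 ]
16719.5 (171, 154, 217, 226)
```

```bash
python3 -m pendant '[{"dx":0.0074,"dy":0,"dz":0.0185,"rx":0.003,"ry":0.001,"rz":0.008,"hand":255},{"dx":0.0074,"dy":0,"dz":0.0185,"rx":0,"ry":0,"rz":0,"hand":255},{"dx":0.0073,"dy":0.0007,"dz":0.018,"rx":0,"ry":0,"rz":0,"hand":255},{"dx":0,"dy":0,"dz":0,"rx":0,"ry":0,"rz":0,"hand":255},{"dx":0,"dy":0,"dz":0,"rx":0,"ry":0,"rz":0,"hand":255}]' | grep -v rot
python3 -c "
from plan import *
goal([.5246,.0458,-.0074],-96.57,-20);print(tool()[1]['wrist_torque'])"
```

```text
t: 18.8
ee_pos: [0.5256, 0.0441, 0.001]
contact_force: [0.3, -0.7, -2.0]
width: 0.0589
grasp_force: 66.5
t 18.8 ee [0.5256 0.0441 0.001 ] rotvec [-0.002 -0.001 -0.005] shift in goal axes [ 0.0018 -0.0016  0.0083] now axes [ 0.0018 -0.0016  0.0083]
[-0.08528048 -0.31709478 -0.02603788]
```

```bash
cat >> kin.py <<'E'
def avg(tcp,b,t,n=6,show=True):
    Ms=[];F=[];W=[];Rt=Rd(np.radians(b),np.radians(t))
    for i in range(n):
        M,s=tool();Ms.append(M);F.append(s["contact_force"]);W.append(s["wrist_torque"]);get_image("side")
    p=np.array([m[:3,3] for m in Ms]);rv=np.array([R.from_matrix(m[:3,:3].T@Rt).as_rotvec() for m in Ms])
    J=np.array([[.9934,-.1144,0],[.1144,.9934,0],[0,0,1]])
    print("t",s["t"],"rv",rv.mean(0).round(4),"sd",rv.std(0).round(4),"shift",(Rt.T@(np.array(tcp)-p.mean(0))).round(4),"sd",p.std(0).round(4))
    print("jig pos",(J@p.mean(0)).round(4),"jig force",(J@np.mean(F,0)).round(2),"torque",(J@np.mean(W,0)).round(3),"hand",round(s["width"],4))
E
python3 -c "
from plan import *
avg([.5246,.0458,-.0074],-96.57,-20)"
```

```text
t 19.05 rv [-0.0023 -0.0023 -0.0051] sd [0.0001 0.0006 0.0002] shift [ 0.0014 -0.0011  0.0087] sd [0.0003 0.0003 0.0002]
jig pos [0.5176 0.1044 0.0013] jig force [ 0.08 -0.22 -2.31] torque [ 0.009 -0.316 -0.005] hand 0.0593
```

```bash
python3 -m pendant '[{"dx":0.0007,"dy":-0.0005,"dz":0.0043,"rx":-0.0023,"ry":-0.0023,"rz":-0.005,"hand":255},{"dx":0.0007,"dy":-0.0005,"dz":0.0044,"rx":0,"ry":0,"rz":0,"hand":255},{"dx":0,"dy":0,"dz":0,"rx":0,"ry":0,"rz":0,"hand":255},{"dx":0,"dy":0,"dz":0,"rx":0,"ry":0,"rz":0,"hand":255}]' | grep force
python3 -c "
from plan import *
avg([.5246,.0458,-.0104],-96.57,-20)"
```

```text
contact_force: [-0.1, -0.5, -2.4]
grasp_force: 66.8
t 19.75 rv [0.0004 0.002  0.    ] sd [0.0001 0.0002 0.0001] shift [0.0014 0.0003 0.0013] sd [0.0001 0.     0.0001]
jig pos [ 0.515   0.1058 -0.0087] jig force [-0.01 -0.18 -2.38] torque [-0.018 -0.362 -0.026] hand 0.059
```

```bash
python3 -m pendant '[{"dx":0.0004,"dy":0,"dz":0.001,"rx":0,"ry":0.002,"rz":0,"hand":255},{"dx":0,"dy":0,"dz":0,"rx":0,"ry":0,"rz":0,"hand":255},{"dx":0,"dy":0,"dz":0,"rx":0,"ry":0,"rz":0,"hand":255}]' | egrep "force|pos"
python3 -m pendant '[{"dx":0.0004,"dy":0,"dz":0.001,"rx":0,"ry":0,"rz":0,"hand":255},{"dx":0,"dy":0,"dz":0,"rx":0,"ry":0,"rz":0,"hand":255},{"dx":0,"dy":0,"dz":0,"rx":0,"ry":0,"rz":0,"hand":255}]' | egrep "force|pos"
python3 -c "
from plan import *
avg([.5246,.0458,-.0104],-96.57,-20)"
```

```text
ee_pos: [0.5241, 0.0461, -0.0094]
contact_force: [0.4, 0.3, 0.1]
grasp_force: 67.0
ee_pos: [0.5241, 0.0461, -0.0094]
contact_force: [-0.5, -0.9, 10.6]
grasp_force: 68.0
t 20.65 rv [ 0.0002 -0.0001  0.    ] sd [0. 0. 0.] shift [0.0008 0.0003 0.0008] sd [0. 0. 0.]
jig pos [ 0.5154  0.1058 -0.0094] jig force [-1.3  -0.64 10.69] torque [-0.111  0.654  0.032] hand 0.0595
```

```bash
python3 -m pendant '[{"dx":0.0028,"dy":-0.003,"dz":-0.001,"rx":0,"ry":0,"rz":0,"hand":255},{"dx":0.0028,"dy":-0.003,"dz":-0.001,"rx":0,"ry":0,"rz":0,"hand":255},{"dx":0.0028,"dy":-0.003,"dz":-0.001,"rx":0,"ry":0,"rz":0,"hand":255},{"dx":0,"dy":0,"dz":0,"rx":0,"ry":0,"rz":0,"hand":255},{"dx":0,"dy":0,"dz":0,"rx":0,"ry":0,"rz":0,"hand":255}]' | egrep "force"
python3 -c "
from plan import *
avg([.5379,.0562,-.0094],-96.57,-20)"
```

```text
contact_force: [-1.9, -1.4, 11.7]
grasp_force: 68.1
t 21.45 rv [0.0006 0.0007 0.0004] sd [0. 0. 0.] shift [ 0.0038 -0.0027 -0.0014] sd [0. 0. 0.]
jig pos [ 0.5239  0.1147 -0.0094] jig force [-2.25 -0.95 11.64] torque [-0.129  0.812  0.209] hand 0.059
```

Sliding on the base cleanly. Now step to the side fence, then the end fence.

```bash
for i in 1; do python3 -m pendant '[{"dx":0,"dy":-0.002,"dz":0,"rx":0,"ry":0,"rz":0,"hand":255},{"dx":0,"dy":0,"dz":0,"rx":0,"ry":0,"rz":0,"hand":255},{"dx":0,"dy":0,"dz":0,"rx":0,"ry":0,"rz":0,"hand":255}]' | egrep "force|pos"; done
python3 -m pendant '[{"dx":0,"dy":-0.001,"dz":0,"rx":0,"ry":0,"rz":0,"hand":255},{"dx":0,"dy":0,"dz":0,"rx":0,"ry":0,"rz":0,"hand":255},{"dx":0,"dy":0,"dz":0,"rx":0,"ry":0,"rz":0,"hand":255}]' | egrep "force|pos"
python3 -c "
from plan import *
avg([.5379,.0562,-.0094],-96.57,-20)"
```

```text
ee_pos: [0.534, 0.0553, -0.0094]
contact_force: [-2.2, -4.1, 10.2]
grasp_force: 68.2
ee_pos: [0.534, 0.0553, -0.0094]
contact_force: [-1.9, -8.0, 12.3]
grasp_force: 68.2
t 22.35 rv [0.0028 0.0003 0.0009] sd [0. 0. 0.] shift [ 0.0035 -0.0013 -0.0012] sd [0. 0. 0.]
jig pos [ 0.5242  0.1161 -0.0094] jig force [-1.35 -8.74 12.48] torque [-1.034  0.703  0.711] hand 0.0596
```

```bash
python3 -m pendant '[{"dx":0.0028,"dy":0,"dz":-0.001,"rx":0,"ry":0,"rz":0,"hand":255},{"dx":0,"dy":0,"dz":0,"rx":0,"ry":0,"rz":0,"hand":255},{"dx":0,"dy":0,"dz":0,"rx":0,"ry":0,"rz":0,"hand":255}]' | egrep "force|pos"
python3 -m pendant '[{"dx":0.001,"dy":-0.0003,"dz":-0.0003,"rx":0,"ry":0,"rz":0,"hand":255},{"dx":0,"dy":0,"dz":0,"rx":0,"ry":0,"rz":0,"hand":255},{"dx":0,"dy":0,"dz":0,"rx":0,"ry":0,"rz":0,"hand":255}]' | egrep "force|pos"
python3 -c "
from plan import *
avg([.5379,.0562,-.0094],-96.57,-20)"
```

```text
ee_pos: [0.5345, 0.0553, -0.0093]
contact_force: [-8.4, -8.2, 16.3]
grasp_force: 68.4
ee_pos: [0.5346, 0.0552, -0.0092]
contact_force: [-11.3, -8.1, 18.0]
grasp_force: 68.6
t 23.25 rv [0.0035 0.0071 0.0007] sd [0. 0. 0.] shift [ 0.0031 -0.0013 -0.0009] sd [0. 0. 0.]
jig pos [ 0.5247  0.116  -0.0092] jig force [-10.39  -9.33  17.85] torque [-1.103  1.842  0.709] hand 0.0596
```

```bash
python3 -m pendant '[{"dx":0,"dy":0,"dz":0,"rx":0.0035,"ry":0.007,"rz":0,"hand":255},{"dx":0,"dy":0,"dz":0,"rx":0,"ry":0,"rz":0,"hand":255},{"dx":0,"dy":0,"dz":0,"rx":0,"ry":0,"rz":0,"hand":255}]' | egrep "force|pos"
python3 - <<'E'
from plan import *
avg([.5379,.0562,-.0094],-96.57,-20)
W=get_image("wrist")["color"];S=get_image("scene")["color"];D=get_image("side")["color"]
z=lambda im,x,y,w,h,a,b:cv2.resize(im[y:y+h,x:x+w],(a,b),interpolation=cv2.INTER_CUBIC)
top=np.hstack([z(D,220,165,140,105,400,300),z(S,230,165,120,90,400,300)])
bot=np.hstack([z(W,0,0,560,420,400,300),z(D,300,90,120,90,400,300)])
cv2.imwrite("pics/f1.png",np.vstack([top,bot])[:,:,::-1])
E
```

```text
ee_pos: [0.5351, 0.0553, -0.0094]
contact_force: [-8.9, -6.9, 14.6]
grasp_force: 68.3
t 23.85 rv [ 0.0002 -0.0007  0.0011] sd [0. 0. 0.] shift [ 0.0026 -0.0012 -0.0009] sd [0. 0. 0.]
jig pos [ 0.5252  0.1161 -0.0094] jig force [-7.92 -7.94 15.07] torque [-1.388  1.892  0.802] hand 0.0594
```

View pics/f1.png

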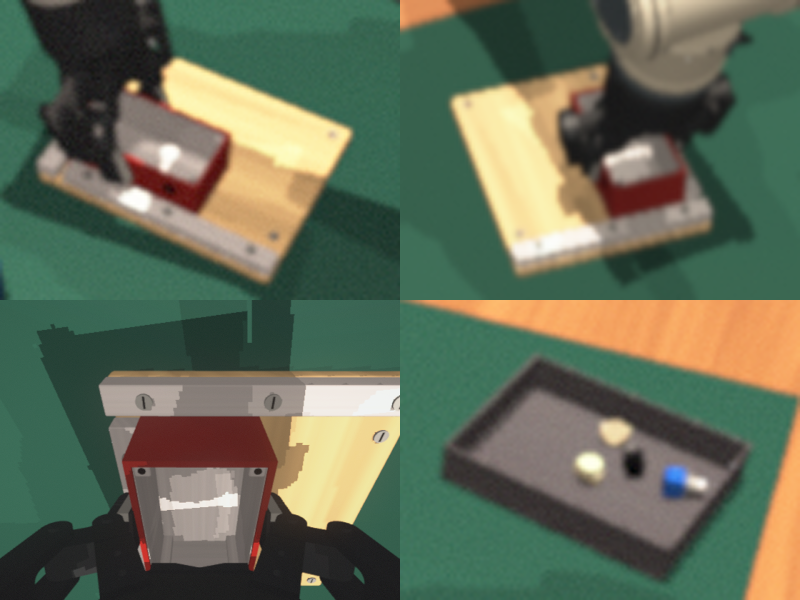

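```bash
python3 -m pendant '[{"dx":0.0019,"dy":-0.0006,"dz":-0.001,"rx":0.001,"ry":0.004,"rz":0.0008,"hand":255},{"dx":0,"dy":0,"dz":0,"rx":0,"ry":0,"rz":0,"hand":255},{"dx":0,"dy":0,"dz":0,"rx":0,"ry":0,"rz":0,"hand":255}]' | egrep "force|pos"
cat > gap.py <<'E'
from plan import *
avg([.5379,.0562,-.0094],-96.57,-20,3)
M,_=tool();g=get_image("wrist");T=M@g["mount"];im=g["color"].astype(float)
ex=np.array([.9934,-.1144])
for col in(230,250,270,290,310,330):
    c=im[80:280,col];red=(c[:,0]-c[:,1:].max(1));m=red>.35*np.percentile(red,95)
    r=np.where(m)[0]+80;a=r[0];bnd=r[np.where(np.diff(r)>2)[0][0]] if (np.diff(r)>2).any() else r[-1]
    print(col,a,bnd,"fence inner xi",(ray(g,(col,a-.5),.022,T)[:2]@ex).round(4),"rim inner xi",(ray(g,(col,bnd+.5),.055,T)[:2]@ex).round(4))
E
python3 gap.py
```

```text
ee_pos: [0.5361, 0.0552, -0.0095]
contact_force: [-10.6, -9.8, 13.5]
grasp_force: 67.9
t 24.45 rv [ 0.0003 -0.0027  0.0009] sd [0. 0. 0.] shift [ 0.0015 -0.0012 -0.0006] sd [0. 0. 0.]
jig pos [ 0.5263  0.1162 -0.0095] jig force [ -9.31 -10.74  13.52] torque [-1.703  2.187  1.121] hand 0.0591
230 103 109 fence inner xi 0.6123 rim inner xi 0.6215
250 103 109 fence inner xi 0.6123 rim inner xi 0.6215
270 103 109 fence inner xi 0.6123 rim inner xi 0.6215
290 103 110 fence inner xi 0.6123 rim inner xi 0.6213
310 103 110 fence inner xi 0.6123 rim inner xi 0.6213
330 103 110 fence inner xi 0.6123 rim inner xi 0.6213
```

```bash
sed -i 's/im\[80:280,col\].*/im[130:280,col];m=(c[:,0]>2.2*c[:,1])\&(c[:,0]>50)/; s/+80;a=/+130;a=/' gap.py; python3 gap.py
```

```text
t 24.65 rv [ 0.0003 -0.0027  0.0008] sd [0. 0. 0.] shift [ 0.0015 -0.0012 -0.0006] sd [0. 0. 0.]
jig pos [ 0.5263  0.1161 -0.0095] jig force [ -9.43 -10.24  13.89] torque [-1.677  2.175  1.122] hand 0.0592
230 167 232 fence inner xi 0.5896 rim inner xi 0.5861
250 166 232 fence inner xi 0.59 rim inner xi 0.5861
270 166 232 fence inner xi 0.59 rim inner xi 0.5861
290 166 232 fence inner xi 0.59 rim inner xi 0.5861
310 166 232 fence inner xi 0.59 rim inner xi 0.5861
330 166 232 fence inner xi 0.59 rim inner xi 0.5861
```

```bash
python3 -m pendant '[{"dx":0.0016,"dy":0.0003,"dz":-0.0014,"rx":0,"ry":-0.0025,"rz":0.0008,"hand":255},{"dx":0,"dy":0,"dz":0,"rx":0,"ry":0,"rz":0,"hand":255},{"dx":0,"dy":0,"dz":0,"rx":0,"ry":0,"rz":0,"hand":255}]' | egrep "force|pos"
python3 gap.py | head -5
```

```text
ee_pos: [0.5367, 0.0551, -0.0093]
contact_force: [-14.0, -6.7, 9.7]
grasp_force: 68.0
t 25.15 rv [0.0001 0.0023 0.0001] sd [0. 0. 0.] shift [ 0.001  -0.0013 -0.0003] sd [0. 0. 0.]
jig pos [ 0.5268  0.1161 -0.0093] jig force [-12.93  -7.81   9.98] torque [-1.289  2.029  1.089] hand 0.0595
230 168 233 fence inner xi 0.59 rim inner xi 0.5868
250 168 233 fence inner xi 0.59 rim inner xi 0.5868
270 168 233 fence inner xi 0.59 rim inner xi 0.5868
```

```bash
python3 -m pendant '[{"dx":0.0012,"dy":-0.0003,"dz":-0.001,"rx":0,"ry":0.002,"rz":0,"hand":255},{"dx":0,"dy":0,"dz":0,"rx":0,"ry":0,"rz":0,"hand":255},{"dx":0,"dy":0,"dz":0,"rx":0,"ry":0,"rz":0,"hand":255}]' | egrep "force|pos"
python3 gap.py | head -4
```

```text
ee_pos: [0.5366, 0.0551, -0.0093]
contact_force: [-15.3, -6.9, 8.2]
grasp_force: 67.7
t 25.65 rv [0.0007 0.0031 0.    ] sd [0. 0. 0.] shift [ 0.0011 -0.0013 -0.0003] sd [0. 0. 0.]
jig pos [ 0.5268  0.1161 -0.0093] jig force [-15.27  -9.01   7.93] torque [-1.349  2.182  1.13 ] hand 0.0594
230 168 233 fence inner xi 0.59 rim inner xi 0.5868
250 168 233 fence inner xi 0.59 rim inner xi 0.5868
```

```bash
python3 -m pendant '[{"dx":0.0002,"dy":-0.002,"dz":0.0003,"rx":0.001,"ry":0.004,"rz":0,"hand":255},{"dx":0,"dy":0,"dz":0,"rx":0,"ry":0,"rz":0,"hand":255},{"dx":0,"dy":0,"dz":0,"rx":0,"ry":0,"rz":0,"hand":255}]' | egrep "force|pos"
python3 gap.py | head -4
```

```text
ee_pos: [0.5368, 0.0551, -0.0094]
contact_force: [-16.2, -16.2, 10.2]
grasp_force: 67.9
t 26.15 rv [ 0.0024 -0.0006  0.0001] sd [0. 0. 0.] shift [ 0.0009 -0.0012 -0.0003] sd [0. 0. 0.]
jig pos [ 0.527   0.1161 -0.0094] jig force [-14.06 -18.09  10.61] torque [-2.784  2.548  1.524] hand 0.0589
230 168 232 fence inner xi 0.59 rim inner xi 0.587
250 168 232 fence inner xi 0.59 rim inner xi 0.587
```

```bash
python3 -m pendant '[{"dx":0,"dy":0.0005,"dz":0,"rx":0.002,"ry":0,"rz":0,"hand":255},{"dx":0,"dy":0,"dz":0,"rx":0,"ry":0,"rz":0,"hand":255},{"dx":0,"dy":0,"dz":0,"rx":0,"ry":0,"rz":0,"hand":255},{"dx":0,"dy":0,"dz":0,"rx":0,"ry":0,"rz":0,"hand":255},{"dx":0,"dy":0,"dz":0,"rx":0,"ry":0,"rz":0,"hand":255}]' | egrep "force|pos"
python3 gap.py | head -3; python3 -c "
from bench import close_job
print(close_job())"
```

```text
ee_pos: [0.5369, 0.0551, -0.0094]
contact_force: [-16.2, -12.6, 10.3]
grasp_force: 67.9
t 26.85 rv [-0.0002 -0.0008  0.0004] sd [0. 0. 0.] shift [ 0.0009 -0.0012 -0.0003] sd [0. 0. 0.]
jig pos [ 0.527   0.1162 -0.0094] jig force [-14.1  -14.77  10.15] torque [-2.554  2.546  1.539] hand 0.059
230 168 232 fence inner xi 0.59 rim inner xi 0.587
the job is handed in; nothing more can be done
None
```

I've handed the job in: all four parts are in the tray, and the empty housing sits flat, open side up, in the jig, still gripped and pressed against both fences at about 14 N each, at 26.9 s of the 72 s allowed.

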